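Gang-clamp the solid blanks, reject the hollow ones

TASK

Wind the bench clamp open. Some of these blue-banded bar blanks may be hollow, though they all look alike: feel each one's weight, lay the light hollow ones flat in the red tray, and lay the heavy solid ones side by side across the clamp's bed, between the fixed jaw and the pad. When all are sorted, wind the crank until the pad meets the row and snug it up until the pad's spring is about half compressed, not jammed solid, and let go. Leave the other things on the bench alone.

Things in the scene. Friction and masses are not known exactly. Their poses are not given: they have to be found in the camera images.
- clamp: grey bench clamp, fixed. Origin under the bed's middle on the bench top, z up; the screw axis runs along its y at x = 0, z = 75 mm. Bed 74 wide (x), y = -150 to 140, flat top at z = 50; feet 120 wide, 21 high near both ends. The fixed jaw (70 wide, top at z = 92) has its face at y = +120, looking to -y to the sprung pad. Behind the pad a housing from y = -40 to -150 (60 wide, top at z = 99)
- fixed_jaw: the clamp's fixed jaw, part of the clamp; origin at the lower middle of its steel face
- pad: the clamp's moving steel pad, 44 wide, 40 high, 10 thick; origin at the centre of its back, its front face is 10 mm further along the clamp's +y. Carried by the quill through a spring (yellow coils) of 3 N/mm with 20 mm stroke
- pad_back (a point): centre of the back of the moving pad
- collar_face (a point): front centre of the dark collar on the quill, behind the pad. pad_back stands 20 mm before it (along the clamp's +y) while the spring is free, about 10 mm when the spring is half compressed, 0 when it is solid
- crank_grip (a point): centre of the crank's black revolving handle sleeve: 16 mm diameter, 50 long, lying along the clamp's y, in the plane y = -200 of the clamp; circles at 35 mm radius about the screw axis and spins freely, so a gripper need not turn with it; the crank does not shift along y
- crank_hub (a point): middle of the crank's hub (radius 10 mm, y = -150 to -172 of the clamp) on the screw axis; the free crank takes about 6 N at the handle, about 3.5 N more with the spring half compressed, and stays where it is left
- crank (a joint): crank angle, rad, 0 to 28.5; grows clockwise as seen from the crank end (looking along the clamp's +y: top towards its +x), which drives the pad towards the fixed jaw, 25 mm a turn; anticlockwise draws it back. At 0 the handle is on top and the pad's face 122 mm from the jaw; it starts 11 to 17, and up to three solid blanks (84 mm) may have to fit
- reject_tray: red open tray fixed to the bench, 160 (x) by 120 (y) by 35 high, walls and floor 4 mm; origin under its centre
- caliper: digital caliper lying on the bench, a bystander
- tape_measure: yellow tape measure, a bystander
- blank_a_centre (a point): centre of a square steel bar blank, 50 mm long (its x axis) by 28 by 28, steel ends and blue painted middle, lying on the bench; solid ones weigh 0.30 to 0.40 kg, hollow ones 0.08 to 0.12 kg; which is which cannot be seen; may be absent
- blank_a: the same blank; origin at the centre of its underside as it first lies (14 mm below blank_a_centre)
- blank_b_centre (a point): centre of a square steel bar blank, 50 mm long (its x axis) by 28 by 28, steel ends and blue painted middle, lying on the bench; solid ones weigh 0.30 to 0.40 kg, hollow ones 0.08 to 0.12 kg; which is which cannot be seen; may be absent
- blank_b: the same blank; origin at the centre of its underside as it first lies (14 mm below blank_b_centre)
- blank_c_centre (a point): centre of a square steel bar blank, 50 mm long (its x axis) by 28 by 28, steel ends and blue painted middle, lying on the bench; solid ones weigh 0.30 to 0.40 kg, hollow ones 0.08 to 0.12 kg; which is which cannot be seen; may be absent
- blank_c: the same blank; origin at the centre of its underside as it first lies (14 mm below blank_c_centre)
- blank_d_centre (a point): centre of a square steel bar blank, 50 mm long (its x axis) by 28 by 28, steel ends and blue painted middle, lying on the bench; solid ones weigh 0.30 to 0.40 kg, hollow ones 0.08 to 0.12 kg; which is which cannot be seen; may be absent
- blank_d: the same blank; origin at the centre of its underside as it first lies (14 mm below blank_d_centre)
- blank_e_centre (a point): centre of a square steel bar blank, 50 mm long (its x axis) by 28 by 28, steel ends and blue painted middle, lying on the bench; solid ones weigh 0.30 to 0.40 kg, hollow ones 0.08 to 0.12 kg; which is which cannot be seen; may be absent
- blank_e: the same blank; origin at the centre of its underside as it first lies (14 mm below blank_e_centre)
- blank_f_centre (a point): centre of a square steel bar blank, 50 mm long (its x axis) by 28 by 28, steel ends and blue painted middle, lying on the bench; solid ones weigh 0.30 to 0.40 kg, hollow ones 0.08 to 0.12 kg; which is which cannot be seen; may be absent
- blank_f: the same blank; origin at the centre of its underside as it first lies (14 mm below blank_f_centre)
There are look-alikes about, which are no part of the job. There is more than one size of the reject_tray; the one meant has the size given above.

How it is judged:
By the outcome, as a careful person would: the job done as asked, in the order asked, and still so for the second after the job is handed in, with the robot touching nothing.
Of blank_a, blank_b, blank_c, blank_d, blank_e, blank_f only 4 to 6 are there at a start; the rules pass over those that are not, and their reading is None.
At some moment in a run one of blank_a, blank_b, blank_c, blank_d, blank_e, blank_f may be knocked a few centimetres aside while the robot is not near it.
Once in a run the grip may slacken for a moment while it holds something.
It also fails if it takes over 210 s, if anything falls off the work surface, if the arm or the gripper's body presses on something with over 40 N, if the wrist force passes 120 N, or if a joint passes its speed limit or range.

ROBOT

A 6-joint arm with a two-finger parallel gripper is mounted at the origin on a cart in front of the work surface, level with it; the furniture and walls round the work are solid. World frame = base frame: x ahead of the robot, y to its left, z up, the work surface at z = 0. Lengths are in mm, angles in degrees, forces in N, time in s.
With the tool pointing down it reaches from about 300 to 850 mm from the base axis. Payload 4.2 kg.
Tool frame: the origin (TCP) lies on the centre line of the jaws, within the pads' length; the fingertips stand env.nose_length ahead of it and the grasp point (between the pads) lies 2 mm behind it (env.nose_length is the distance from the TCP to the fingertips, in mm); z points along the fingers, y is the direction in which the jaws open and shut (so a half turn about z gives the same grasp; the last joint's range is limited). The gripper opens to 91 mm and grips with 3 to 60 N. Pads are 32 mm wide; open, the fingers measure 118 mm over their backs; the gripper's body (76 mm by 178 mm) begins 60 mm behind the grasp point.
Start: joints at [70.989, 18.312, 89.639, -0, 72.044, -1.146], TCP at [176.396, 547.29, 230.976] pointing down, gripper open.
Joint ranges: [-177.97, 177.97], [-48.28, 115.42], [12.27, 149.76], [-77.06, 257.06], [2.81, 150.46], [-146.56, 146.56]. Speed limits (degrees/s): [147.25, 147.25, 180, 180, 180, 180].

INTERFACE

Orientations are given as [roll, pitch, yaw] about the fixed x, y, z axes, in that order (R = Rz(yaw) Ry(pitch) Rx(roll)).
In Python, from workcell import env gives the robot as it stands. The module is installed in compiled form; this text tells all that it offers.
- The arm moves only by the tool jog_arm, never from a script. Its argument "deltas" is a list that holds one entry, the list of rows, each a list of 5 numbers: the shift along the tool's x, y, z in m, then the turn about the tool's z in degrees, then the finger opening in m, from 0 to 0.0912. A call has 1 to 20 rows; each row is the pose to reach, as a shift and turn from the pose commanded when the call began, along the tool's axes at that moment; what a row does not reach only later rows make up. A row lasts 1/12 s, in which the tool goes at most 41.7 mm and 7.16 degrees, less where a joint would pass 70% of its speed; a pose out of reach is approached as far as the arm can. A call with a gripper value outside its range is refused whole. The fingers move at their own pace and stop on an object; "grip_force" is the grip in N (left out, the last holds). Time passes only in rows, so rows that repeat a pose let the fingers close. It gives the time, the measured TCP pose, the force and the opening at its end, in the units of the state.
- env.state(): the state, without advancing time (a new reading comes with each control period).
- env.grab_frame(name): name is "scene" or "top" or "wrist"; returns the picture (480x640x3 uint8, red, green, blue); there is no depth.
- env.camera_params(name): a dict with "fx", "fy", "cx", "cy" (pixels), "k1" (the pictures are not rectified: a ray, as slopes to the right and down, at radius r is drawn at 1 + k1 r^2 times it, then the intrinsics apply), "xyz" and "orientation" of the camera in the world. Camera axes: x right, y down, z forward; pixel columns grow to the right and rows downward; lengths in mm; the calibration is good to about 2 mm. A picture is of the moment at which its call begins: read the wrist's pose just before it. camera_params takes no time and is no camera call; for the wrist camera it gives the pose at the moment of the call.
- env.job_done(): hands the job in, once; it reports no verdict.
Trained networks look in the newest picture that a camera, given by its name, has taken for a name from the list of things; names that differ only in an ending like _2 or _b are one class to them, and where a whole thing is asked for, a point or a joint stands for the part that bears it (a point fixed in the world has none). Each returns a list of dicts, best first, with "conf" (0 to 1); they miss things now and then, are a little off and sometimes report something else, mostly with a low value. They report only what shows in the picture. A call takes as long as a camera call. They do not tell look-alikes from the thing itself.
- env.look_for(camera, label): "xyz" ([x, y, z] in mm, in world coordinates, good to about 4 mm: the middle of the surface that is visible of it).
The state is a dict: "time_s": time; "qpos": joint angles; "qvel": joint speeds; "effort": joint torques, N m; "ee_pos": TCP position; "ee_rot": TCP orientation; "force": force on the tool from outside, world axes, zero at the start; "torque": the same for the moment, N m; "gripper_width": finger opening in mm.
Only numpy, scipy, OpenCV 4.12 (cv2) and the standard library are available. Lean on these libraries where they do the work, as an engineer would, in place of code of your own. Each camera call takes 0.05 s, during which the arm holds its last target.

## Working session

There is one attempt and no reset: what is moved stays moved. The work goes in short steps, Python scripts to look and compute and a tool call to move; the robot and the scene stay as the last step left them, time stands still between calls to the robot, and variables do not carry over. Pictures are saved under pics/ and viewed, and the job is handed in when it is done.

Besides the shell and the picture viewer there is one more tool, called as name(argument=value, ...) on one line, values as JSON. jog_arm: Moves the arm, as the interface text tells. Its arguments: {"type":"object","properties":{"deltas":{"type":"array"},"grip_force":{"type":"number"}},"required":["deltas"]}

```bash
mkdir -p pics; cat > h.py <<'E'
import numpy as np, cv2
from workcell import env
from scipy.spatial.transform import Rotation as R
def save(cam,name):
    im=env.grab_frame(cam); cv2.imwrite(f'pics/{name}.png',cv2.cvtColor(np.asarray(im),cv2.COLOR_RGB2BGR)); return im
def camRT(p):
    return R.from_euler('xyz',p['orientation'],degrees=True).as_matrix(),np.array(p['xyz'],float)
def pix2world(p,u,v,z):
    Rm,t=camRT(p); K=np.array([[p['fx'],0,p['cx']],[0,p['fy'],p['cy']],[0,0,1.]])
    xd,yd=(u-p['cx'])/p['fx'],(v-p['cy'])/p['fy']
    x,y=xd,yd
    for _ in range(20):
        r2=x*x+y*y; x,y=xd/(1+p['k1']*r2),yd/(1+p['k1']*r2)
    d=Rm@np.array([x,y,1]); s=(z-t[2])/d[2]; return t+s*d
def w2p(p,X):
    Rm,t=camRT(p); c=Rm.T@(np.array(X,float)-t); x,y=c[0]/c[2],c[1]/c[2]; f=1+p['k1']*(x*x+y*y)
    return p['cx']+p['fx']*x*f,p['cy']+p['fy']*y*f
E
python3 - <<'E'
from h import *
for c in ['scene','top','wrist']:
    save(c,c+'0'); print(c,env.camera_params(c))
s=env.state();print(s, env.nose_length)
for l in ['clamp','reject_tray','crank_grip','crank_hub','pad_back','collar_face','fixed_jaw','blank_a','caliper','tape_measure']:
    for r in env.look_for('top',l): print(l,np.round(r['xyz']),round(r['conf'],2))
E
```

```text
scene {'fx': 603.3256889607582, 'fy': 603.3256889607582, 'cx': 317.5872981053363, 'cy': 235.58543550604907, 'k1': -0.026856097076519442, 'xyz': array([  -93.42777869, -1148.03571076,   692.30909781]), 'orientation': array([-115.14713371,    0.40687087,  -28.33613152])}
top {'fx': 557.0590186650375, 'fy': 557.0590186650375, 'cx': 324.5593455670991, 'cy': 235.5801520691352, 'k1': 0.019279562190265987, 'xyz': array([ 248.20727937,   -6.66209527, 1445.55066481]), 'orientation': array([-168.34950809,    0.31599788,  -92.29908149])}
wrist {'fx': 397.05274150327244, 'fy': 397.05274150327244, 'cx': 322.80314806484387, 'cy': 239.8512859031767, 'k1': -0.011894609354422974, 'xyz': array([110.39862816, 568.51205886, 383.38967744]), 'orientation': array([1.65623181e+02, 9.82011781e-02, 7.21037008e+01])}
{'time_s': 0.15, 'qpos': array([ 7.09886401e+01,  1.83429748e+01,  8.96884967e+01, -5.29791611e-04,
        7.20437532e+01, -1.14449521e+00]), 'qvel': array([-0.03246384, -0.13437796, -0.2091482 , -0.02685667, -0.06569316,
       -0.03900824]), 'effort': array([-1.01104437e-03, -4.12778628e+01, -2
[... 355 characters left out ...]
} 17.0
clamp [604.  34.  49.] 0.94
reject_tray [535. 389.   2.] 0.94
reject_tray [347. 314.   4.] 0.83
reject_tray [ 632. -132.   95.] 0.31
crank_hub [605.  35.  52.] 0.81
pad_back [621.  94.  87.] 0.68
collar_face [619.  57.  81.] 0.93
collar_face [ 433. -358.   31.] 0.41
collar_face [425. -50.  28.] 0.36
fixed_jaw [620. 172.  92.] 0.7
fixed_jaw [ 449. -252.   33.] 0.29
fixed_jaw [463.  66.  26.] 0.23
blank_a [471. 179.  25.] 0.79
blank_a [ 441. -146.   28.] 0.78
blank_a [465.  63.  27.] 0.67
blank_a [429. -51.  29.] 0.65
blank_a [ 432. -358.   30.] 0.64
blank_a [ 446. -249.   25.] 0.47
caliper [ 565. -332.    3.] 0.97
tape_measure [ 690. -300.   60.] 0.89
tape_measure [469. 178.  22.] 0.69
```

View pics/top0.png

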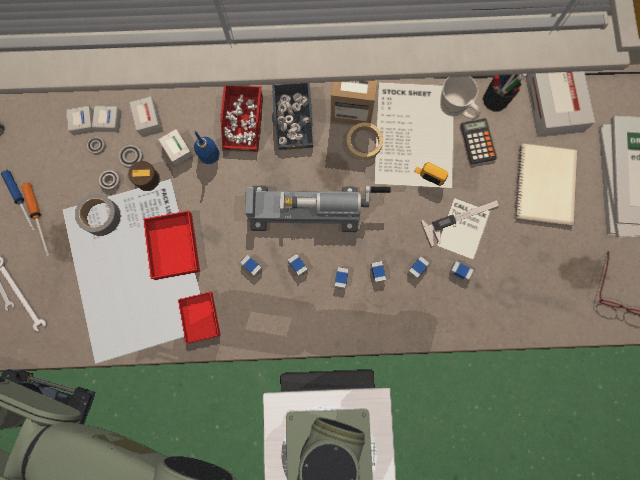

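View pics/scene0.png

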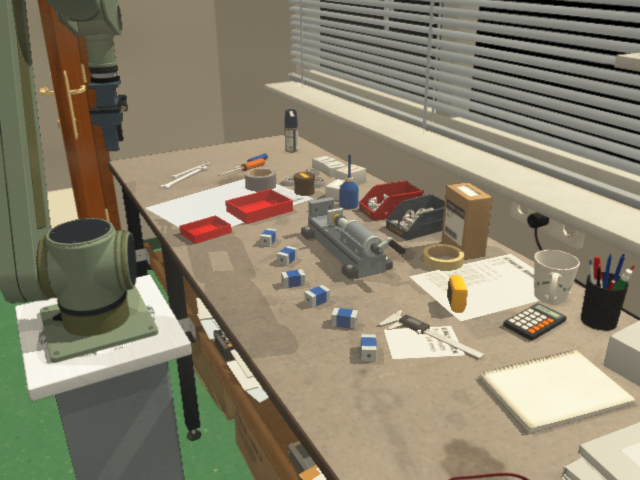

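View pics/wrist0.png

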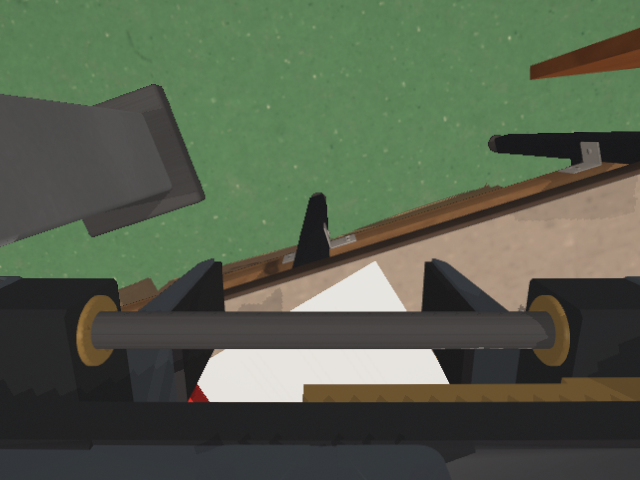

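```bash
python3 - <<'E'
import cv2
im=cv2.imread('pics/top0.png')
cv2.imwrite('pics/cl.png',cv2.resize(im[170:240,235:400],None,fx=4.8,fy=4.8,interpolation=cv2.INTER_CUBIC))
cv2.imwrite('pics/bl.png',cv2.resize(im[245:300,230:490],None,fx=3,fy=3,interpolation=cv2.INTER_CUBIC))
cv2.imwrite('pics/tr.png',cv2.resize(im[200:350,130:240],None,fx=4,fy=4,interpolation=cv2.INTER_CUBIC))
E
```

```text
(no output)
```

View pics/cl.png

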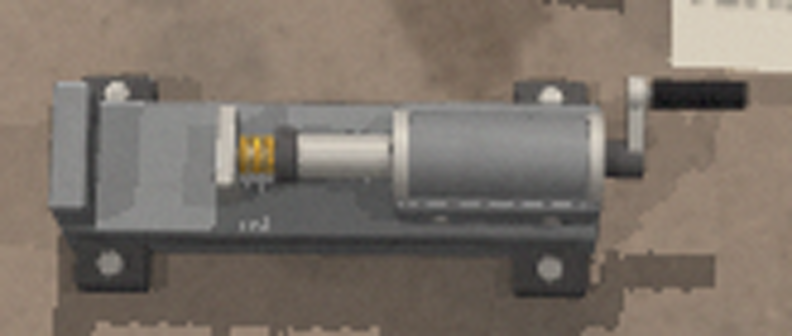

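View pics/bl.png

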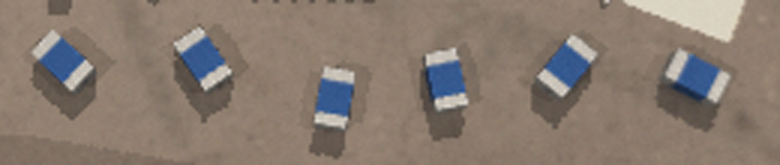

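View pics/tr.png

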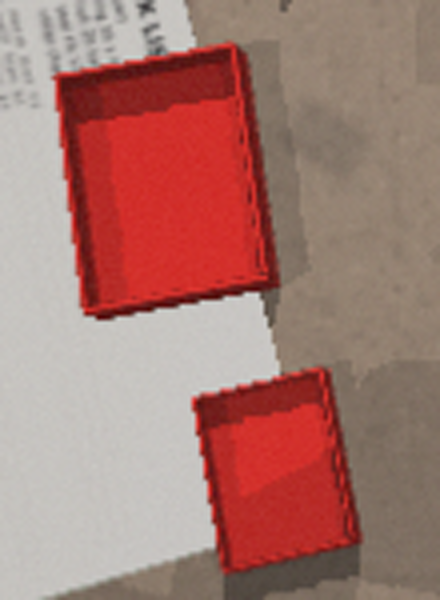

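```bash
python3 - <<'E'
from h import *
p=env.camera_params('top')
print('tray');T=[(143.8,218.8),(189.5,210.8),(199,272),(152.5,279.5)]
W=[pix2world(p,u,v,35)[:2] for u,v in T]
for w in W: print(np.round(w,1))
print(np.mean(W,0),[np.linalg.norm(W[i]-W[(i+1)%4]) for i in range(4)], [np.degrees(np.arctan2(*(W[(i+1)%4]-W[i])[::-1])) for i in range(4)])
T=[(178.3,299),(212,292),(220,336),(186.5,342.5)]
W=[pix2world(p,u,v,35)[:2] for u,v in T]
print('small',np.mean(W,0),[np.linalg.norm(W[i]-W[(i+1)%4]) for i in range(4)])
c=lambda x,y:(235+(x+.5)/4.8-.5,170+(y+.5)/4.8-.5)
for n,x,y,z in [('jawtop',88,82,92),('jawbot',86,207,92),('bedlow1',97,228,50),('bedlow2',597,239,50),('padfaceT',218,106,95),('padfaceB',216,184,95),('house UR',604,108,99),('houseLR',598,217,99),('gripA',655,94,85),('gripB',747,96,85),('hub',625,158,85),('colF',276,153,85),('padback',236,150,95),('houseFrontU',394,110,99),('houseFrontL',394,210,99)]:
    print(n,np.round(pix2world(p,*c(x,y),z),1))
# blanks
im=cv2.cvtColor(cv2.imread('pics/top0.png'),cv2.COLOR_BGR2HSV)
m=cv2.inRange(im,(105,130,60),(125,255,255)); m[:245]=0;m[300:]=0;m[:,:235]=0;m[:,490:]=0
n,l,s,ce=cv2.connectedComponentsWithStats(m)
for i in range(1,n):
    if s[i,4]<30: continue
    print(s[i],ce[i],np.round(pix2world(p,*ce[i],24),1))
E
```

```text
tray
[603.1 457.4]
[619.7 339. ]
[457.5 313.4]
[443.2 431.3]
[530.86446543 385.26782592] [np.float64(119.59336634451348), np.float64(164.1265067442075), np.float64(118.80575810160302), np.float64(161.96230794325533)] [np.float64(-82.02217478810998), np.float64(-171.01466121979635), np.float64(96.92597381865026), np.float64(9.284568655745792)]
small [343.17925118 312.14908772] [np.float64(86.1402245142986), np.float64(112.35347166832223), np.float64(84.10090815802086), np.float64(110.9917052451639)]
jawtop [660.9 165.4  92. ]
jawbot [593.2 167.4  92. ]
bedlow1 [592.  167.1  50. ]
bedlow2 [ 574.9 -100.7   50. ]
padfaceT [644.1  97.1  95. ]
padfaceB [601.9  99.2  95. ]
house UR [ 633.4 -104.7   99. ]
houseLR [575.1 -98.5  99. ]
gripA [ 644. -133.   85.]
gripB [ 640.8 -181.5   85. ]
hub [ 609.7 -115.3   85. ]
colF [620.1  68.   85. ]
padback [619.8  88.3  95. ]
houseFrontU [636.9   4.9  99. ]
houseFrontL [583.2   6.9  99. ]
[244 258  14  14 105] [250.26666667 264.4952381 ] [473.2 183.9  24. ]
[290 258  15  13 108] [297.         264.16666667] [469.1  63.4  24. ]
[412 260  14  14 103] [418.73786408 266.50485437] [ 450.3 -249.4   24. ]
[455 264  14  14 117] [461.76923077 270.77777778] [ 434.8 -358.6   24. ]
[372 266  13  12 110] [378.07272727 271.22727273] [ 442.3 -144.2   24. ]
[336 272  12  11 104] [341.04807692 277.125     ] [430.9 -48.5  24. ]
```

```bash
cat >> h.py <<'E'
def to(x,y,z,yaw=None,pr=True):
    s=env.state(); P=np.array(s['ee_pos']); Rm=R.from_euler('xyz',s['ee_rot'],degrees=True).as_matrix()
    d=Rm.T@(np.array([x,y,z],float)-P)
    tx=Rm[:,0]; yw=np.degrees(np.arctan2(tx[1],tx[0]))
    turn=0 if yaw is None else -((yaw-yw+180)%360-180)
    print('to',(x,y,z,yaw),'d[m]',np.round(d/1000,4),'turn',round(turn,2),'| at',np.round(P,1),'yaw',round(yw,2),'F',np.round(s['force'],1),'w',round(s['gripper_width'],1),'t',round(s['time_s'],2))
E
python3 -c "
from h import *
to(610,60,231,87)
to(610,-190,231,87)"
```

```text
to (610, 60, 231, 87) d[m] [-0.5622 -0.3308 -0.    ] turn 75.14 | at [176.4 547.3 231. ] yaw 162.14 F [-0.3 -0.3  1.3] w 91.4 t 0.65
to (610, -190, 231, 87) d[m] [-6.389e-01 -5.687e-01 -1.000e-04] turn 75.14 | at [176.4 547.3 231. ] yaw 162.14 F [-0.3 -0.3  1.3] w 91.4 t 0.65
```

jog_arm(deltas=[[[-0.562, -0.331, 0, 75, 0.091], [-0.562, -0.331, 0, 75, 0.091], [-0.562, -0.331, 0, 75, 0.091], [-0.562, -0.331, 0, 75, 0.091], [-0.562, -0.331, 0, 75, 0.091], [-0.562, -0.331, 0, 75, 0.091], [-0.562, -0.331, 0, 75, 0.091], [-0.562, -0.331, 0, 75, 0.091], [-0.562, -0.331, 0, 75, 0.091], [-0.562, -0.331, 0, 75, 0.091], [-0.562, -0.331, 0, 75, 0.091], [-0.562, -0.331, 0, 75, 0.091], [-0.562, -0.331, 0, 75, 0.091], [-0.562, -0.331, 0, 75, 0.091], [-0.562, -0.331, 0, 75, 0.091], [-0.562, -0.331, 0, 75, 0.091], [-0.562, -0.331, 0, 75, 0.091], [-0.562, -0.331, 0, 75, 0.091], [-0.562, -0.331, 0, 75, 0.091], [-0.562, -0.331, 0, 75, 0.091]]])

```text
time_s: 2.32
ee_pos: [609.0, 60.8, 231.0]
ee_rot: [-180.0, -0.0, 87.2]
force: [-0.0, -0.7, -0.7]
gripper_width: 90.9
```

```bash
python3 -c "
from h import *
p=env.camera_params('wrist');save('wrist','w1');print(p)
import json;json.dump({k:(v.tolist() if hasattr(v,'tolist') else v) for k,v in p.items()},open('w1.json','w'))
to(610,-190,231,87)"
```

```text
{'fx': 397.05274150327244, 'fy': 397.05274150327244, 'cx': 322.80314806484387, 'cy': 239.8512859031767, 'k1': -0.011894609354422974, 'xyz': array([612.89062614, 130.41503023, 384.13882296]), 'orientation': array([ 1.65616561e+02,  4.14831173e-02, -2.82943430e+00])}
to (610, -190, 231, 87) d[m] [-2.506e-01  1.320e-02  1.000e-04] turn 0.23 | at [609.   61.  231.2] yaw 87.23 F [ 0.5 -0.8 -0.1] w 91.0 t 2.37
```

View pics/w1.png

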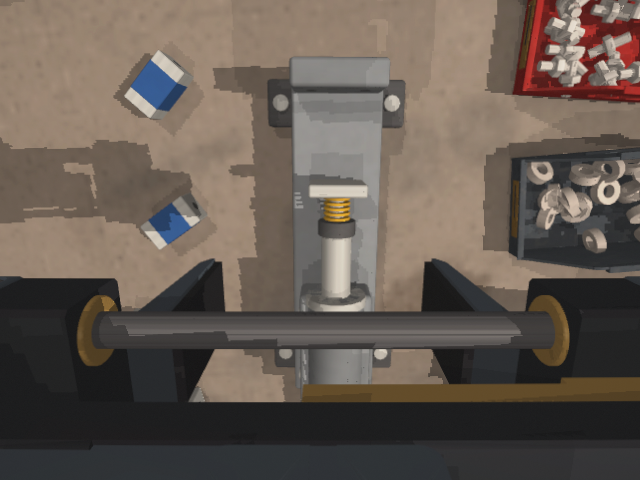

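```bash
python3 - <<'E'
from h import *
import json
p=json.load(open('w1.json'))
for n,u,v,z in [('jawL',291,86,92),('jawR',389,85,92),('jawbackL',290,59,92),('jawbackR',388,58,92),('bedL1',295,100,50),('bedL2',293.5,250,50),('bedR1',381,100,50),('bedR2',379,250,50),('padL',309,186,95),('padR',367,185,95),('padbackL',310,195,95),('padbackR',367,194,95),('houseL',301,298,99),('houseR',371,296,99),('boltL1',280,103,21),('boltR1',392,103,21),('boltL2',286,354,21),('boltR2',381,354,21),('collar',337,221,90)]:
    print(n,np.round(pix2world(p,u,v,z),1))
E
```

```text
jawL [592.4 166.5  92. ]
jawR [660.2 163.8  92. ]
jawbackL [592.9 183.8  92. ]
jawbackR [659.7 181.2  92. ]
bedL1 [591.9 161.   50. ]
bedL2 [582.4  37.   50. ]
bedR1 [660.5 157.6  50. ]
bedR2 [657.1  33.3  50. ]
padL [601.   97.2  95. ]
padR [643.1  95.9  95. ]
padbackL [601.3  90.6  95. ]
padbackR [643.   89.3  95. ]
houseL [590.  12.  99.]
houseR [643.9  11.   99. ]
boltL1 [576.9 161.8  21. ]
boltR1 [674.1 157.1  21. ]
boltL2 [564.6 -80.9  21. ]
boltR2 [661.4 -85.6  21. ]
collar [620.4  69.2  90. ]
```

jog_arm(deltas=[[[-0.26, 0.013, 0, 0.2, 0.091], [-0.26, 0.013, 0, 0.2, 0.091], [-0.26, 0.013, 0, 0.2, 0.091], [-0.26, 0.013, 0, 0.2, 0.091], [-0.26, 0.013, 0, 0.2, 0.091], [-0.26, 0.013, 0, 0.2, 0.091], [-0.26, 0.013, 0, 0.2, 0.091], [-0.26, 0.013, 0, 0.2, 0.091], [-0.26, 0.013, 0, 0.2, 0.091], [-0.26, 0.013, 0, 0.2, 0.091]]])

```text
time_s: 3.2
ee_pos: [609.8, -198.3, 231.1]
ee_rot: [-180.0, -0.1, 87.0]
force: [-0.3, -0.5, -0.7]
gripper_width: 91.1
```

```bash
python3 -c "
from h import *
p=env.camera_params('wrist');save('wrist','w2');print(p['xyz'])
import json;json.dump({k:(v.tolist() if hasattr(v,'tolist') else v) for k,v in p.items()},open('w2.json','w'))
to(610,-190,231,87)"
```

```text
[ 613.81378785 -128.80691984  384.24206536]
to (610, -190, 231, 87) d[m] [ 0.0081 -0.0003  0.0002] turn 0.08 | at [ 609.9 -198.1  231.2] yaw 87.08 F [-0.   0.3  0.4] w 91.0 t 3.25
```

View pics/w2.png

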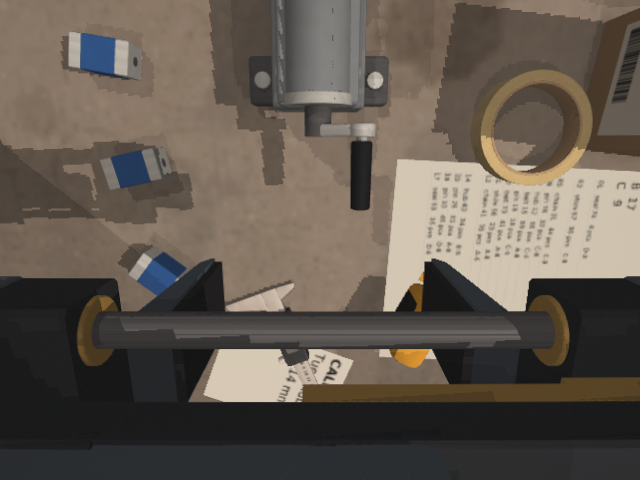

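```bash
python3 - <<'E'
from h import *
import json
p=json.load(open('w2.json'))
for n,u,v,z in [('gripmid',361,175,97),('tip',360,209,97),('root',362.5,141,97),('hubL',306,133,75),('hubR',332,133,75)]:
    print(n,np.round(pix2world(p,u,v,z),1))
a=np.radians(-2.9);O=np.array([620,45.5]);Rm=np.array([[np.cos(a),-np.sin(a)],[np.sin(a),np.cos(a)]])
for th in (0.7,.8,.88,.95):
    w=O+Rm@[35*np.sin(th),-200]; X=[*w,75+35*np.cos(th)]; print(th,np.round(X,1),np.round(w2p(p,X),1))
to(637.5,-159,97+2,87.1)
E
```

```text
gripmid [ 639.7 -155.6   97. ]
tip [ 638.3 -180.3   97. ]
root [ 641.5 -132.    97. ]
hubL [ 601.3 -124.2   75. ]
hubR [ 620.8 -125.2   75. ]
0.7 [ 632.4 -155.4  101.8] [351.2 175.8]
0.8 [ 635.  -155.5   99.4] [354.6 175.5]
0.88 [ 636.8 -155.6   97.3] [357.  175.2]
0.95 [ 638.3 -155.7   95.4] [358.8 175. ]
to (637.5, -159, 99, 87.1) d[m] [0.0404 0.0256 0.1322] turn -0.02 | at [ 609.9 -198.1  231.2] yaw 87.08 F [-0.   0.3  0.4] w 91.0 t 3.25
```

jog_arm(deltas=[[[0.0405, 0.027, 0.06, 0, 0.07], [0.0405, 0.027, 0.06, 0, 0.07], [0.0405, 0.027, 0.06, 0, 0.07], [0.0405, 0.027, 0.1, 0, 0.05], [0.0405, 0.027, 0.125, 0, 0.04], [0.0405, 0.027, 0.137, 0, 0.04], [0.0405, 0.027, 0.137, 0, 0.03], [0.0405, 0.027, 0.137, 0, 0.01], [0.0405, 0.027, 0.137, 0, 0.005], [0.0405, 0.027, 0.137, 0, 0.0], [0.0405, 0.027, 0.137, 0, 0.0], [0.0405, 0.027, 0.137, 0, 0.0], [0.0405, 0.027, 0.137, 0, 0.0]]], grip_force=25)

```text
time_s: 4.33
ee_pos: [639.4, -161.7, 95.3]
ee_rot: [179.9, 0.0, 86.9]
force: [-1.3, -0.2, 4.6]
gripper_width: 14.7
```

```bash
python3 -c "
from h import *
save('wrist','w3');save('scene','s3')
to(637.5,-159,97+2,87.1)"
```

```text
to (637.5, -159, 99, 87.1) d[m] [ 0.0026 -0.002  -0.0038] turn -0.17 | at [ 639.4 -161.7   95.2] yaw 86.93 F [-0.8 -0.8  5.3] w 14.9 t 4.43
```

View pics/w3.png

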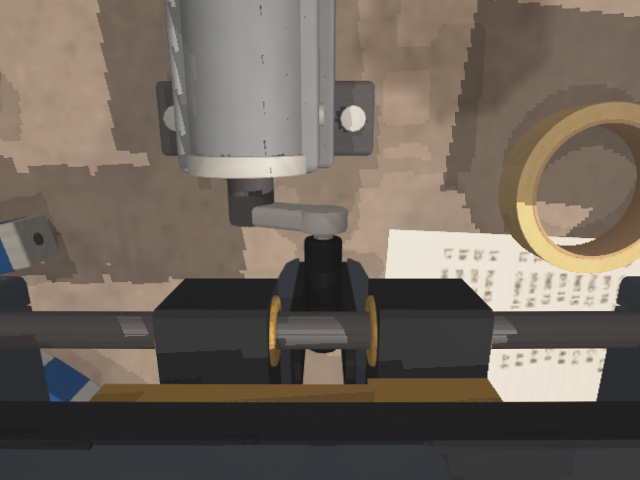

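```bash
cat >> h.py <<'E'
def rows(th0,step,n,r=35,ramp=True):
    # handle offsets tool y,z in m from angle th0 (rad), step deg
    out=[]
    for i in range(1,n+1):
        t=th0+np.radians(step)*i
        out.append([0,round(r*(np.sin(t)-np.sin(th0))/1000,4),round(-r*(np.cos(t)-np.cos(th0))/1000,4),0,0])
    print(out)
E
python3 -c "
from h import *
rows(.98,-12,12)"
```

```text
[[0, np.float64(-0.0047), np.float64(-0.0056), 0, 0], [0, np.float64(-0.0104), np.float64(-0.0101), 0, 0], [0, np.float64(-0.017), np.float64(-0.0134), 0, 0], [0, np.float64(-0.0241), np.float64(-0.0152), 0, 0], [0, np.float64(-0.0314), np.float64(-0.0154), 0, 0], [0, np.float64(-0.0386), np.float64(-0.0142), 0, 0], [0, np.float64(-0.0454), np.float64(-0.0115), 0, 0], [0, np.float64(-0.0515), np.float64(-0.0074), 0, 0], [0, np.float64(-0.0566), np.float64(-0.0021), 0, 0], [0, np.float64(-0.0605), np.float64(0.0041), 0, 0], [0, np.float64(-0.063), np.float64(0.0109), 0, 0], [0, np.float64(-0.064), np.float64(0.0182), 0, 0]]
```

jog_arm(deltas=[[[0, -0.0047, -0.0056, 0, 0], [0, -0.0104, -0.0101, 0, 0], [0, -0.017, -0.0134, 0, 0], [0, -0.0241, -0.0152, 0, 0], [0, -0.0314, -0.0154, 0, 0], [0, -0.0386, -0.0142, 0, 0], [0, -0.0454, -0.0115, 0, 0], [0, -0.0515, -0.0074, 0, 0], [0, -0.0566, -0.0021, 0, 0], [0, -0.0605, 0.0041, 0, 0], [0, -0.063, 0.0109, 0, 0], [0, -0.064, 0.0182, 0, 0], [0, -0.064, 0.0182, 0, 0]]], grip_force=30)

```text
time_s: 5.52
ee_pos: [573.1, -158.2, 75.2]
ee_rot: [-179.8, 0.0, 86.9]
force: [-3.8, -1.9, -0.8]
gripper_width: 14.6
```

```bash
python3 -c "
from h import *
save('wrist','w4')
to(637.5,-159,97+2,87.1)"
```

```text
to (637.5, -159, 99, 87.1) d[m] [ 0.0026  0.0642 -0.024 ] turn -0.15 | at [ 573.1 -158.2   75.2] yaw 86.95 F [-4.  -1.6  0.4] w 14.6 t 5.57
```

View pics/w4.png

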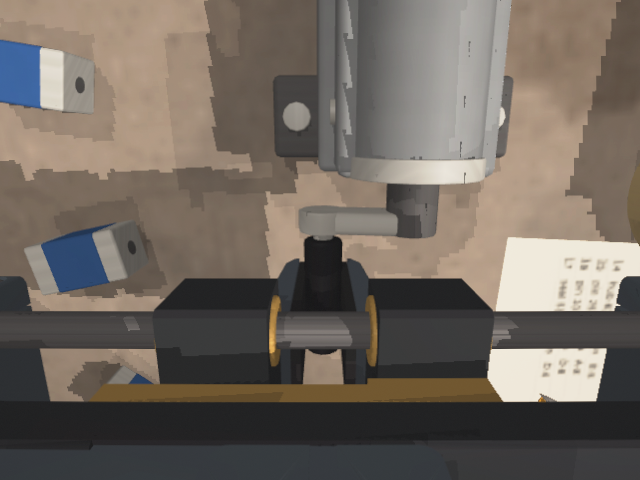

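```bash
sed -i 's/round(r\*(np.sin/float(round(r*(np.sin/;s/sin(th0))\/1000,4)/sin(th0))\/1000,4))/;s/round(-r/float(round(-r/;s/cos(th0))\/1000,4)/cos(th0))\/1000,4))/' h.py;  sed -i 's/float(round(r\*(np.sin(t)-np.sin(th0))\/1000,4))/float(round(r*(np.sin(t)-np.sin(th0))\/1000,4))/' h.py; python3 -c "
from h import *
rows(-1.533,-18,20)"
```

```text
[[0, 0.0013, 0.0109, 0, 0], [0, 0.0059, 0.0208, 0, 0], [0, 0.0133, 0.0288, 0, 0], [0, 0.0229, 0.0342, 0, 0], [0, 0.0337, 0.0363, 0, 0], [0, 0.0445, 0.035, 0, 0], [0, 0.0545, 0.0304, 0, 0], [0, 0.0625, 0.023, 0, 0], [0, 0.0678, 0.0134, 0, 0], [0, 0.07, 0.0026, 0, 0], [0, 0.0686, -0.0082, 0, 0], [0, 0.064, -0.0182, 0, 0], [0, 0.0566, -0.0262, 0, 0], [0, 0.047, -0.0315, 0, 0], [0, 0.0363, -0.0337, 0, 0], [0, 0.0254, -0.0323, 0, 0], [0, 0.0155, -0.0278, 0, 0], [0, 0.0075, -0.0203, 0, 0], [0, 0.0021, -0.0107, 0, 0], [0, 0.0, -0.0, 0, 0]]
```

jog_arm(deltas=[[[0, 0.0013, 0.0109, 0, 0], [0, 0.0059, 0.0208, 0, 0], [0, 0.0133, 0.0288, 0, 0], [0, 0.0229, 0.0342, 0, 0], [0, 0.0337, 0.0363, 0, 0], [0, 0.0445, 0.035, 0, 0], [0, 0.0545, 0.0304, 0, 0], [0, 0.0625, 0.023, 0, 0], [0, 0.0678, 0.0134, 0, 0], [0, 0.07, 0.0026, 0, 0], [0, 0.0686, -0.0082, 0, 0], [0, 0.064, -0.0182, 0, 0], [0, 0.0566, -0.0262, 0, 0], [0, 0.047, -0.0315, 0, 0], [0, 0.0363, -0.0337, 0, 0], [0, 0.0254, -0.0323, 0, 0], [0, 0.0155, -0.0278, 0, 0], [0, 0.0075, -0.0203, 0, 0], [0, 0.0021, -0.0107, 0, 0], [0, 0, 0, 0, 0]]])

```text
time_s: 7.23
ee_pos: [572.9, -158.1, 80.0]
ee_rot: [180.0, 0.1, 87.0]
force: [-3.5, -1.9, 6.0]
gripper_width: 14.7
```

jog_arm(deltas=[[[0, 0.0013, 0.0109, 0, 0], [0, 0.0059, 0.0208, 0, 0], [0, 0.0133, 0.0288, 0, 0], [0, 0.0133, 0.0288, 0, 0]]])

```text
time_s: 7.57
ee_pos: [590.0, -159.1, 48.8]
ee_rot: [179.7, 0.0, 86.9]
force: [1.9, -2.4, -4.0]
gripper_width: 15.1
```

```bash
python3 -c "
from h import *
save('top','t5');save('scene','s5');save('wrist','w5')
to(637.5,-159,97+2,87.1)
im=cv2.imread('pics/t5.png')
cv2.imwrite('pics/t5c.png',cv2.resize(im[170:300,235:500],None,fx=3,fy=3,interpolation=cv2.INTER_CUBIC))
"
```

```text
to (637.5, -159, 99, 87.1) d[m] [ 0.0026  0.0477 -0.05  ] turn -0.18 | at [ 590.  -159.1   48.7] yaw 86.92 F [ 3.  -1.6 -0.3] w 14.6 t 7.72
```

View pics/t5c.png

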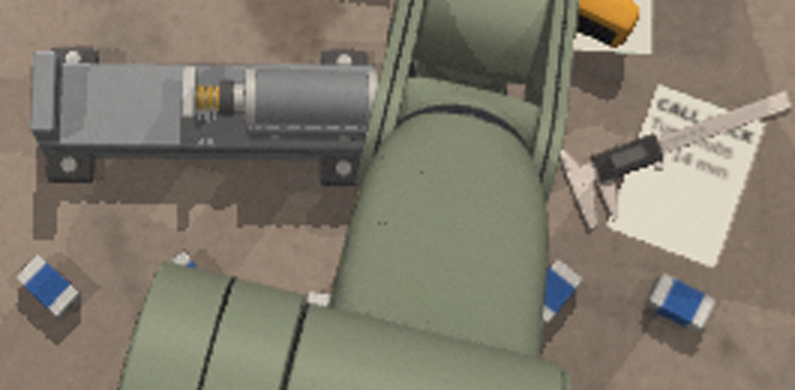

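View pics/w5.png

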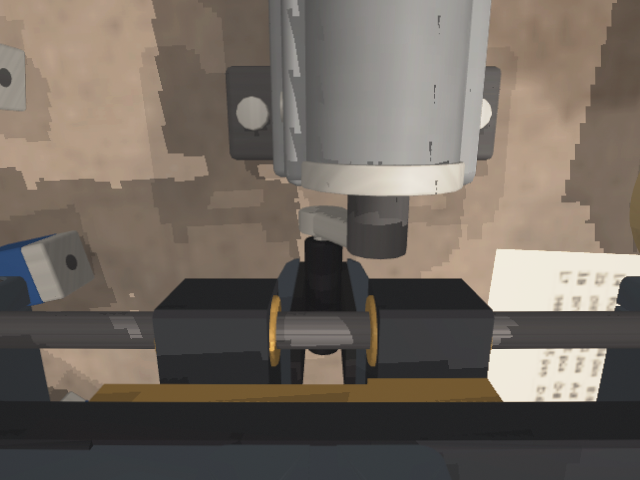

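jog_arm(deltas=[[[0, 0, 0, 0, 0.04], [0, 0, 0, 0, 0.04], [0, 0, 0, 0, 0.04], [0, 0, 0, 0, 0.04], [0, 0, -0.04, 0, 0.04], [0, 0, -0.08, 0, 0.05], [0, 0, -0.12, 0, 0.09], [0, 0, -0.16, 0, 0.09], [0, 0, -0.182, 0, 0.09], [0, 0, -0.182, 0, 0.09]]])

```text
time_s: 8.55
ee_pos: [590.6, -159.3, 235.4]
ee_rot: [179.4, 0.1, 86.9]
force: [0.9, -0.2, 0.3]
gripper_width: 70.5
```

```bash
python3 -c "
from h import *
to(442,-144,200,102)"
```

```text
to (442, -144, 200, 102) d[m] [ 0.0075 -0.1496  0.0337] turn -15.06 | at [ 590.6 -159.3  235.4] yaw 86.94 F [ 0.9 -0.2  0.3] w 70.5 t 8.55
```

jog_arm(deltas=[[[0.0075, -0.15, 0.032, -15, 0.09], [0.0075, -0.15, 0.032, -15, 0.09], [0.0075, -0.15, 0.032, -15, 0.09], [0.0075, -0.15, 0.032, -15, 0.09], [0.0075, -0.15, 0.032, -15, 0.09], [0.0075, -0.15, 0.032, -15, 0.09], [0.0075, -0.15, 0.032, -15, 0.09]]])

```text
time_s: 9.13
ee_pos: [439.5, -143.4, 196.9]
ee_rot: [179.9, 0.0, 101.9]
force: [0.3, -0.3, 0.1]
gripper_width: 89.7
```

```bash
cat >> h.py <<'E'
import json
def wsave(n):
    p=env.camera_params('wrist'); im=save('wrist',n)
    json.dump({k:(v.tolist() if hasattr(v,'tolist') else v) for k,v in p.items()},open(n+'.json','w'))
    b=cv2.cvtColor(im,cv2.COLOR_RGB2BGR)
    # blue blob candidates, seen between fingers
    m=cv2.inRange(cv2.cvtColor(b,cv2.COLOR_BGR2HSV),(105,130,50),(125,255,255))
    k,l,s,ce=cv2.connectedComponentsWithStats(m)
    for i in range(1,k):
        if s[i,4]>300: print('blue',s[i],np.round(ce[i],1),np.round(pix2world(p,*ce[i],28),1))
    return p
E
python3 -c "
from h import *
wsave('w6'); to(442,-144,200,102)"
```

```text
blue [ 312   82   47   49 1371] [334.4 106.4] [429.5 -50.2  28. ]
blue [ 307  206   35   39 1208] [323.7 225. ] [ 440.8 -143.6   28. ]
to (442, -144, 200, 102) d[m] [-0.0009  0.0018 -0.003 ] turn -0.06 | at [ 440.1 -143.5  197. ] yaw 101.94 F [ 0.3 -0.  -0.5] w 90.0 t 9.18
```

View pics/w6.png

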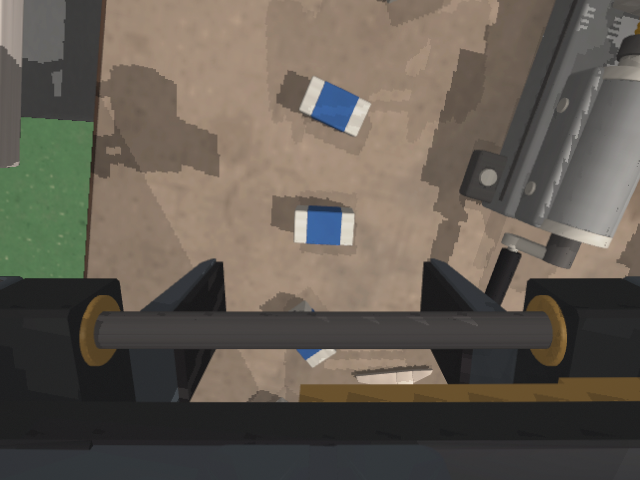

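jog_arm(deltas=[[[0, 0.001, 0.04, 0, 0.088], [0, 0.001, 0.08, 0, 0.088], [0, 0.001, 0.12, 0, 0.08], [0, 0.001, 0.15, 0, 0.08], [0, 0.001, 0.17, 0, 0.075], [0, 0.001, 0.175, 0, 0.07], [0, 0.001, 0.175, 0, 0.06], [0, 0.001, 0.175, 0, 0.045], [0, 0.001, 0.175, 0, 0.04], [0, 0.001, 0.175, 0, 0.04], [0, 0.001, 0.175, 0, 0.04], [0, 0.001, 0.175, 0, 0.04]]], grip_force=35)

```text
time_s: 10.18
ee_pos: [441.1, -143.5, 23.2]
ee_rot: [179.8, 0.1, 101.9]
force: [0.4, 1.0, 5.0]
gripper_width: 50.0
```

jog_arm(deltas=[[[0, 0, -0.02, 0, 0.04], [0, 0, -0.06, 0, 0.04], [0, 0, -0.1, 0, 0.04], [0, 0, -0.13, 0, 0.04], [0, 0, -0.15, 0, 0.04], [0, 0, -0.155, 0, 0.04], [0, 0, -0.155, 0, 0.04], [0, 0, -0.155, 0, 0.04], [0, 0, -0.155, 0, 0.04], [0, 0, -0.155, 0, 0.04]]])

```text
time_s: 11.02
ee_pos: [438.8, -142.7, 175.2]
ee_rot: [-179.8, -0.1, 101.9]
force: [-0.3, -1.0, -1.4]
gripper_width: 50.2
```

```bash
cat >> h.py <<'E'
def weigh(n=6):
    f=[]
    for i in range(n):
        env.grab_frame('wrist'); f.append(env.state()['force'])
    print('F mean',np.round(np.mean(f,0),2),'sd',np.round(np.std(f,0),2)); return np.mean(f,0)
E
python3 -c "
from h import *
weigh(); wsave('w7'); to(442,-144,200,102)"
```

```text
F mean [ 0.26  0.12 -0.91] sd [0.29 0.52 0.45]
blue [ 311   79   50   53 1572] [335.1 104.9] [429.5 -50.3  28. ]
blue [ 289  266   71   45 2962] [323.4 289. ] [ 450.5 -190.7   28. ]
blue [285 349  45  24 623] [307.6 357. ] [ 450.1 -253.7   28. ]
to (442, -144, 200, 102) d[m] [-0.0014  0.0019 -0.0233] turn -0.06 | at [ 439.8 -143.   176.7] yaw 101.94 F [ 0.4 -0.1 -1.2] w 50.4 t 11.37
```

View pics/w7.png

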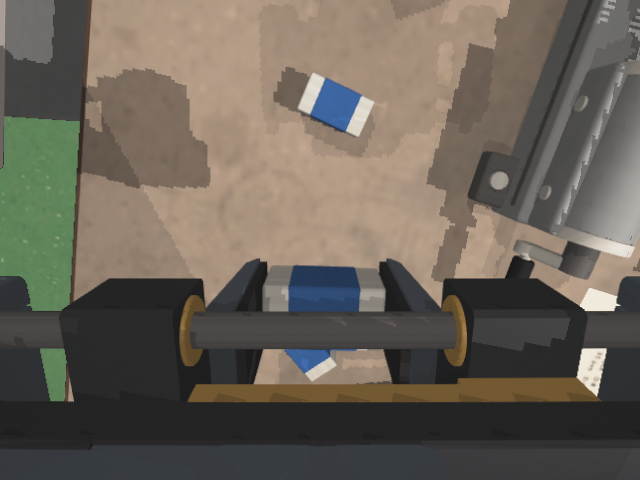

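```bash
python3 -c "
from h import *
to(500,380,180,188.5)"
```

```text
to (500, 380, 180, 188.5) d[m] [ 0.4993  0.1671 -0.0032] turn -86.56 | at [ 439.8 -143.   176.7] yaw 101.94 F [ 0.4 -0.1 -1.2] w 50.4 t 11.37
```

jog_arm(deltas=[[[0.025, 0.0085, -0.003, -5, 0.04], [0.499, 0.167, -0.003, -86.5, 0.04], [0.499, 0.167, -0.003, -86.5, 0.04], [0.499, 0.167, -0.003, -86.5, 0.04], [0.499, 0.167, -0.003, -86.5, 0.04], [0.499, 0.167, -0.003, -86.5, 0.04], [0.499, 0.167, -0.003, -86.5, 0.04], [0.499, 0.167, -0.003, -86.5, 0.04], [0.499, 0.167, -0.003, -86.5, 0.04], [0.499, 0.167, -0.003, -86.5, 0.04], [0.499, 0.167, -0.003, -86.5, 0.04], [0.499, 0.167, -0.003, -86.5, 0.04], [0.499, 0.167, -0.003, -86.5, 0.04], [0.499, 0.167, -0.003, -86.5, 0.04], [0.499, 0.167, -0.003, -86.5, 0.04], [0.499, 0.167, -0.003, -86.5, 0.04], [0.499, 0.167, -0.003, -86.5, 0.04]]])

```text
time_s: 12.78
ee_pos: [499.8, 378.4, 179.8]
ee_rot: [-180.0, -0.0, -171.6]
force: [0.8, -0.5, -1.5]
gripper_width: 50.3
```

```bash
python3 -c "
from h import *
p=wsave('w8'); to(481.5,377.6,28,188.5); to(481.5,377.6,70,188.5);
a=np.radians(8.5)
for sx,sy in [(-1,-1),(-1,1),(1,-1),(1,1)]:
  X=[531+sx*80*np.cos(a)-sy*60*np.sin(a),385+sx*80*np.sin(a)+sy*60*np.cos(a),35]
  print(np.round(X),np.round(w2p(p,X)))
"
```

```text
blue [  47  129   69   52 1883] [ 78.6 151.7] [467.3 187.2  28. ]
blue [ 289  266   71   45 2968] [323.4 289. ] [549.5 385.8  28. ]
to (481.5, 377.6, 28, 188.5) d[m] [0.0183 0.0021 0.1521] turn -0.16 | at [500.  378.3 180. ] yaw -171.66 F [-0.3  0.6 -0.6] w 50.2 t 12.83
to (481.5, 377.6, 70, 188.5) d[m] [0.0183 0.002  0.1101] turn -0.16 | at [500.  378.3 180. ] yaw -171.66 F [-0.3  0.6 -0.6] w 50.2 t 12.83
[461. 314.  35.] [245. 168.]
[443. 433.  35.] [407. 168.]
[619. 337.  35.] [255. 361.]
[601. 456.  35.] [397. 361.]
```

View pics/w8.png

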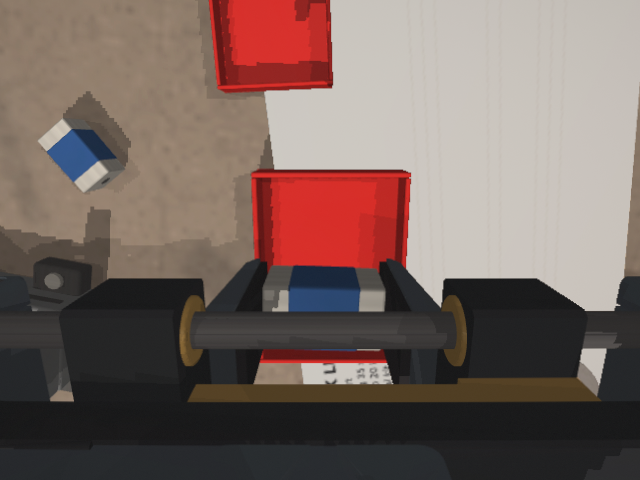

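jog_arm(deltas=[[[0.016, 0.0047, 0.04, 0, 0.04], [0.016, 0.0047, 0.08, 0, 0.04], [0.016, 0.0047, 0.12, 0, 0.04], [0.016, 0.0047, 0.14, 0, 0.04], [0.016, 0.0047, 0.15, 0, 0.04], [0.016, 0.0047, 0.1525, 0, 0.04], [0.016, 0.0047, 0.1525, 0, 0.06], [0.016, 0.0047, 0.1525, 0, 0.06], [0.016, 0.0047, 0.1525, 0, 0.06], [0.016, 0.0047, 0.12, 0, 0.06], [0.016, 0.0047, 0.08, 0, 0.065], [0.016, 0.0047, 0.04, 0, 0.09], [0.016, 0.0047, 0, 0, 0.09], [0.016, 0.0047, 0, 0, 0.09]]])

```text
time_s: 14.0
ee_pos: [487.5, 384.9, 190.5]
ee_rot: [179.5, 1.0, -171.6]
force: [1.4, 0.6, 0.1]
gripper_width: 82.0
```

```bash
python3 -c "
from h import *
p=wsave('w9'); to(471,181,200,135)
"
```

```text
blue [  43  140   67   50 1797] [ 73.9 161.9] [467.  187.4  28. ]
blue [ 300  199   35   39 1310] [316.7 218. ] [484.  380.8  28. ]
to (471, 181, 200, 135) d[m] [ 0.0445 -0.1983 -0.0153] turn 53.43 | at [486.1 383.8 186.5] yaw -171.57 F [ 0.1 -0.1  0.3] w 85.8 t 14.05
```

View pics/w9.png

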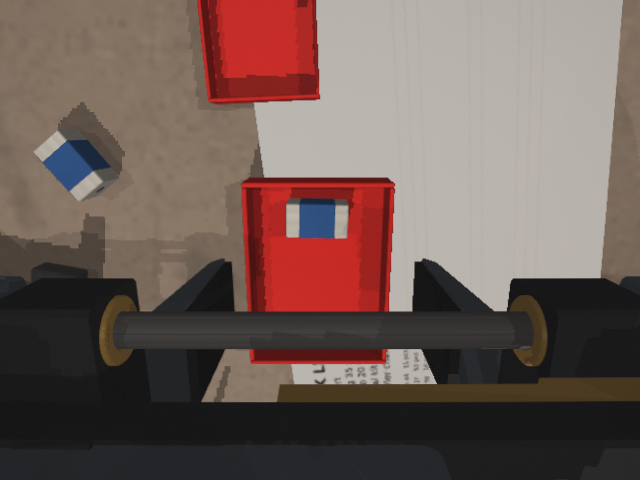

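jog_arm(deltas=[[[0.048, -0.192, -0.005, 48.5, 0.09], [0.048, -0.192, -0.005, 48.5, 0.09], [0.048, -0.192, -0.005, 48.5, 0.09], [0.048, -0.192, -0.005, 48.5, 0.09], [0.048, -0.192, -0.005, 48.5, 0.09], [0.048, -0.192, -0.005, 48.5, 0.09], [0.048, -0.192, -0.005, 48.5, 0.09], [0.048, -0.192, -0.005, 48.5, 0.09], [0.048, -0.192, -0.005, 48.5, 0.09], [0.048, -0.192, -0.005, 48.5, 0.09]]])

```text
time_s: 14.88
ee_pos: [464.0, 185.2, 184.6]
ee_rot: [-180.0, -0.0, 140.1]
force: [-0.1, 0.1, -1.4]
gripper_width: 89.9
```

```bash
cat >> h.py <<'E'
def blankfit(n):
    # fit oriented rect to top face of the blank near image centre (all at z=28)
    p=json.load(open(n+'.json')); b=cv2.imread(f'pics/{n}.png'); h=cv2.cvtColor(b,cv2.COLOR_BGR2HSV)
    m=cv2.inRange(h,(105,130,50),(125,255,255))|cv2.inRange(h,(0,0,150),(180,45,255))
    m[308:]=0; m[:,:225]=0; m[:,425:]=0
    m=cv2.morphologyEx(m,cv2.MORPH_CLOSE,np.ones((3,3),np.uint8))
    k,l,s,ce=cv2.connectedComponentsWithStats(m)
    for i in range(1,k):
        if s[i,4]<500: continue
        c=np.argwhere(l==i)[:,::-1]; 
        hull=cv2.convexHull(c.astype(np.int32))[:,0]
        W=np.array([pix2world(p,u,v,28)[:2] for u,v in hull],np.float32)
        (cx,cy),(a,bb),ang=cv2.minAreaRect(W)
        if a<bb: ang+=90; a,bb=bb,a
        ang=(ang+90)%180-90
        print('fit px',np.round(ce[i]),'c',round(cx,1),round(cy,1),'size',round(a,1),round(bb,1),'ang',round(ang,1),'yaw',round(ang+90,1))
E
python3 -c "
from h import *
p=wsave('w10'); blankfit('w10'); to(471,181,200,135)
"
```

```text
blue [ 508   54   67   57 1805] [544.7  80. ] [483.4 381.2  28. ]
blue [ 308  213   37   42 1303] [325.7 233.5] [469.1 183.9  28. ]
fit px [416.  54.] c 406.6 317.6 size 32.1 16.6 ang -36.5 yaw 53.5
fit px [326. 235.] c 469.5 183.8 size 49.6 32.1 ang 45.0 yaw 135.0
to (471, 181, 200, 135) d[m] [-0.0081  0.0012 -0.0153] turn 5.07 | at [464.  185.3 184.7] yaw 140.07 F [-0.1  0.4 -0. ] w 90.0 t 14.93
```

View pics/w10.png

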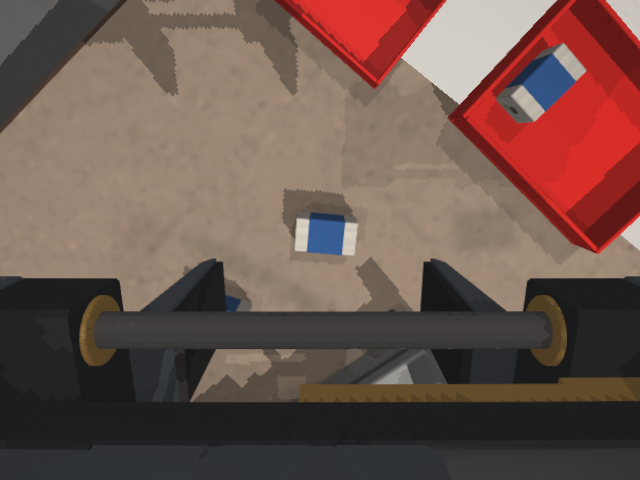

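jog_arm(deltas=[[[-0.005, 0.0023, 0.04, 5, 0.088], [-0.005, 0.0023, 0.08, 5, 0.088], [-0.005, 0.0023, 0.12, 5, 0.08], [-0.005, 0.0023, 0.15, 5, 0.075], [-0.005, 0.0023, 0.162, 5, 0.07], [-0.005, 0.0023, 0.162, 5, 0.06], [-0.005, 0.0023, 0.162, 5, 0.045], [-0.005, 0.0023, 0.162, 5, 0.04], [-0.005, 0.0023, 0.162, 5, 0.04], [-0.005, 0.0023, 0.162, 5, 0.04], [-0.005, 0.0023, 0.162, 5, 0.04], [-0.005, 0.0023, 0.14, 5, 0.04], [-0.005, 0.0023, 0.1, 5, 0.04], [-0.005, 0.0023, 0.06, 5, 0.04], [-0.005, 0.0023, 0.03, 5, 0.04], [-0.005, 0.0023, 0.01, 5, 0.04], [-0.005, 0.0023, 0.01, 5, 0.04], [-0.005, 0.0023, 0.01, 5, 0.04]]])

```text
time_s: 16.43
ee_pos: [469.4, 183.5, 175.3]
ee_rot: [179.9, 0.0, 134.9]
force: [-0.7, 0.6, -3.8]
gripper_width: 49.8
```

```bash
python3 -c "
from h import *
weigh();p=wsave('w11'); to(533-15.8,388-2.4,180,188.5);to(624,150,180,87)
"
```

```text
F mean [-0.26 -0.25 -4.03] sd [0.36 0.54 0.6 ]
blue [ 503   20   69   62 2035] [540.2  49. ] [483.7 381.6  28. ]
blue [ 288  266   71   45 3023] [323.  288.5] [501.8 149.8  28. ]
to (517.2, 385.6, 180, 188.5) d[m] [ 0.1091  0.177  -0.0067] turn -53.57 | at [469.  183.4 173.6] yaw 134.93 F [ 0.  -0.5 -2.8] w 50.0 t 16.78
to (624, 150, 180, 87) d[m] [-0.1331  0.0862 -0.0068] turn 47.93 | at [469.  183.4 173.6] yaw 134.93 F [ 0.  -0.5 -2.8] w 50.0 t 16.78
```

jog_arm(deltas=[[[-0.015, 0.01, -0.002, 5, 0.04], [-0.136, 0.085, -0.002, 48, 0.04], [-0.136, 0.085, -0.002, 48, 0.04], [-0.136, 0.085, -0.002, 48, 0.04], [-0.136, 0.085, -0.002, 48, 0.04], [-0.136, 0.085, -0.002, 48, 0.04], [-0.136, 0.085, -0.002, 48, 0.04], [-0.136, 0.085, -0.002, 48, 0.04], [-0.136, 0.085, -0.002, 48, 0.04], [-0.136, 0.085, -0.002, 48, 0.04]]])

```text
time_s: 17.62
ee_pos: [625.4, 147.4, 176.5]
ee_rot: [-180.0, 0.0, 87.1]
force: [-0.4, -0.1, -3.8]
gripper_width: 49.8
```

```bash
python3 -c "
from h import *
p=wsave('w12'); to(625.1,146.9,73.5,87.1); to(625.1,146.9,120,87.1)
a=np.radians(-2.9)
for X in [(-35,120,92),(35,120,92),(-37,100,50),(37,100,50),(-22,13,95),(22,13,95)]:
  w=[620+X[0]*np.cos(a)-X[1]*np.sin(a),45.5+X[0]*np.sin(a)+X[1]*np.cos(a),X[2]]
  print(X,np.round(w,1),np.round(w2p(p,w)))
"
```

```text
blue [ 489    0  127   61 5626] [542.7  25. ] [785.2 285.3  28. ]
blue [ 288  266   71   45 3021] [322.9 288.5] [623.3  99.1  28. ]
to (625.1, 146.9, 73.5, 87.1) d[m] [-0.0006 -0.0003  0.1032] turn -0.03 | at [625.4 147.5 176.7] yaw 87.07 F [-0.5  0.6 -4. ] w 49.9 t 17.67
to (625.1, 146.9, 120, 87.1) d[m] [-0.0006 -0.0003  0.0567] turn -0.03 | at [625.4 147.5 176.7] yaw 87.07 F [-0.5  0.6 -4. ] w 49.9 t 17.67
(-35, 120, 92) [591.1 167.1  92. ] [265. 225.]
(35, 120, 92) [661.  163.6  92. ] [379. 225.]
(-37, 100, 50) [588.1 147.2  50. ] [271. 240.]
(37, 100, 50) [662.  143.5  50. ] [373. 240.]
(-22, 13, 95) [598.7  59.6  95. ] [289. 382.]
(22, 13, 95) [642.6  57.4  95. ] [355. 382.]
```

View pics/w12.png

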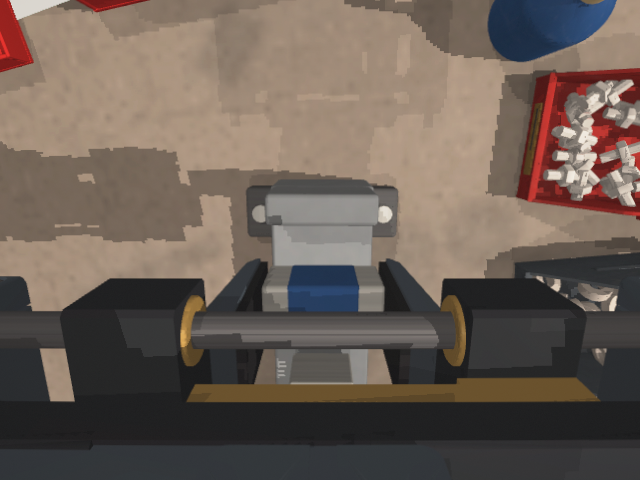

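jog_arm(deltas=[[[0, 0, 0.04, 0, 0.04], [0, 0, 0.07, 0, 0.04], [0, 0, 0.09, 0, 0.04], [0, 0, 0.1, 0, 0.04], [0, 0, 0.1035, 0, 0.04], [0, 0, 0.1035, 0, 0.04], [0, 0, 0.1035, 0, 0.058], [0, 0, 0.1035, 0, 0.058], [0, 0, 0.1035, 0, 0.058], [0, 0, 0.08, 0, 0.06], [0, 0, 0.04, 0, 0.065], [0, 0, 0, 0, 0.09], [0, 0, 0, 0, 0.09], [0, 0, 0, 0, 0.09]]])

```text
time_s: 18.83
ee_pos: [628.4, 148.4, 181.4]
ee_rot: [179.4, -0.2, 87.0]
force: [0.5, -0.6, -1.0]
gripper_width: 82.0
```

```bash
python3 -c "
from h import *
p=wsave('w13'); to(469,63.4,190,120)
"
```

```text
blue [ 478    0  123   65 5671] [529.7  27.8] [784.7 286.5  28. ]
blue [ 296  227   42   43 1770] [316.9 248. ] [624.7 133.4  28. ]
to (469, 63.4, 190, 120) d[m] [-0.0928 -0.1531 -0.0121] turn -33.05 | at [626.9 147.9 178.8] yaw 86.95 F [-0.5  1.3 -0.7] w 86.0 t 18.88
```

View pics/w13.png

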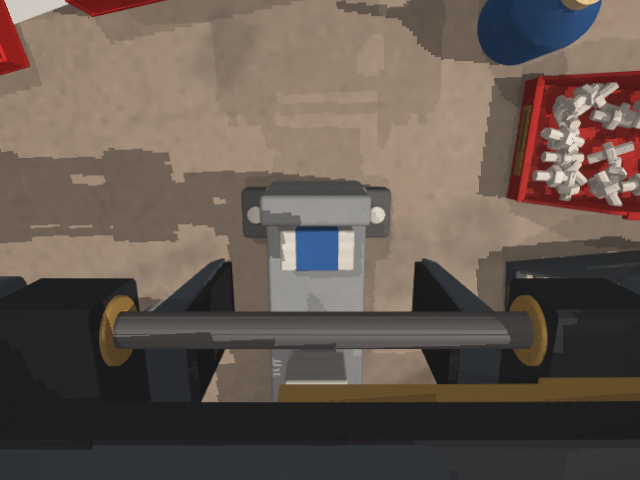

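jog_arm(deltas=[[[-0.092, -0.153, -0.005, -39, 0.09], [-0.092, -0.153, -0.005, -39, 0.09], [-0.092, -0.153, -0.005, -39, 0.09], [-0.092, -0.153, -0.005, -39, 0.09], [-0.092, -0.153, -0.005, -39, 0.09], [-0.092, -0.153, -0.005, -39, 0.09], [-0.092, -0.153, -0.005, -39, 0.09], [-0.092, -0.153, -0.005, -39, 0.09], [-0.092, -0.153, -0.005, -39, 0.09]]])

```text
time_s: 19.63
ee_pos: [468.4, 63.9, 181.4]
ee_rot: [-180.0, -0.0, 125.9]
force: [-0.3, -0.4, 0.4]
gripper_width: 90.0
```

```bash
python3 -c "
from h import *
p=wsave('w14'); blankfit('w14'); to(469,63.4,22.7,126)
"
```

```text
blue [ 302  208   38   40 1333] [320.4 227.3] [466.3  63.8  28. ]
blue [556 255  46  24 538] [578.1 270.1] [657.6 158.   28. ]
fit px [320. 228.] c 466.7 63.5 size 49.4 31.8 ang 32.1 yaw 122.1
to (469, 63.4, 22.7, 126) d[m] [-0.0008  0.0002  0.1587] turn -0.11 | at [468.5  63.9 181.4] yaw 125.89 F [-0.1 -0.4  0. ] w 89.6 t 19.68
```

View pics/w14.png

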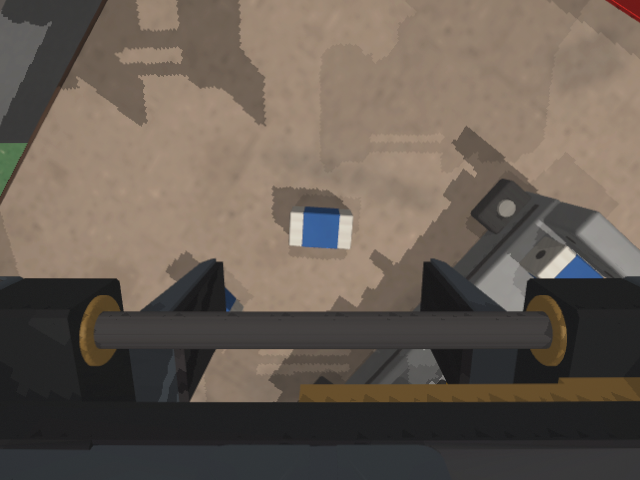

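jog_arm(deltas=[[[0.001, -0.0018, 0.04, 4, 0.085], [0.001, -0.0018, 0.08, 4, 0.08], [0.001, -0.0018, 0.12, 4, 0.075], [0.001, -0.0018, 0.15, 4, 0.072], [0.001, -0.0018, 0.159, 4, 0.07], [0.001, -0.0018, 0.159, 4, 0.06], [0.001, -0.0018, 0.159, 4, 0.045], [0.001, -0.0018, 0.159, 4, 0.04], [0.001, -0.0018, 0.159, 4, 0.04], [0.001, -0.0018, 0.159, 4, 0.04], [0.001, -0.0018, 0.159, 4, 0.04], [0.001, -0.0018, 0.14, 4, 0.04], [0.001, -0.0018, 0.1, 4, 0.04], [0.001, -0.0018, 0.06, 4, 0.04], [0.001, -0.0018, 0.03, 4, 0.04], [0.001, -0.0018, 0.005, 4, 0.04], [0.001, -0.0018, 0.005, 4, 0.04], [0.001, -0.0018, 0.005, 4, 0.04], [0.001, -0.0018, 0.005, 4, 0.04]]])

```text
time_s: 21.27
ee_pos: [465.0, 63.3, 176.2]
ee_rot: [-179.9, -0.0, 121.9]
force: [-0.5, -0.3, -1.4]
gripper_width: 49.6
```

```bash
python3 -c "
from h import *
weigh(); to(533-15.8,388-2.4,180,188.5);to(623.6,116.3,177,87.1)
"
```

```text
F mean [-0.42 -0.19 -1.14] sd [0.37 0.49 0.55]
to (517.2, 385.6, 180, 188.5) d[m] [ 0.2462  0.2143 -0.0042] turn -66.57 | at [465.5  63.3 175.9] yaw 121.93 F [ 0.1 -0.  -0. ] w 49.5 t 21.57
to (623.6, 116.3, 177, 87.1) d[m] [-0.0387  0.1621 -0.0014] turn 34.83 | at [465.5  63.3 175.9] yaw 121.93 F [ 0.1 -0.  -0. ] w 49.5 t 21.57
```

jog_arm(deltas=[[[0.025, 0.02, -0.004, -6, 0.04], [0.2454, 0.2162, -0.004, -66.5, 0.04], [0.2454, 0.2162, -0.004, -66.5, 0.04], [0.2454, 0.2162, -0.004, -66.5, 0.04], [0.2454, 0.2162, -0.004, -66.5, 0.04], [0.2454, 0.2162, -0.004, -66.5, 0.04], [0.2454, 0.2162, -0.004, -66.5, 0.04], [0.2454, 0.2162, -0.004, -66.5, 0.04], [0.2454, 0.2162, -0.004, -66.5, 0.04], [0.2454, 0.2162, -0.004, -66.5, 0.04], [0.2454, 0.2162, -0.004, -66.5, 0.04], [0.2454, 0.2162, -0.004, -66.5, 0.04], [0.2454, 0.2162, -0.004, -66.5, 0.04], [0.2454, 0.2162, -0.004, -66.5, 0.04]]])

```text
time_s: 22.73
ee_pos: [519.7, 385.4, 180.9]
ee_rot: [-180.0, -0.0, -171.7]
force: [-0.5, 0.4, -1.1]
gripper_width: 49.7
```

```bash
python3 -c "
from h import *
wsave('w15'); to(519.2,385.9,28,188.5)
"
```

```text
blue [ 306  166   37   38 1381] [323.7 184.4] [485.1 380.9  28. ]
blue [ 288  265   71   46 3081] [322.9 288. ] [569.1 392.5  28. ]
to (519.2, 385.9, 28, 188.5) d[m] [0.0005 0.0005 0.1531] turn -0.15 | at [519.7 385.4 181.1] yaw -171.65 F [-0.4 -0.6 -1.8] w 49.9 t 22.78
```

View pics/w15.png

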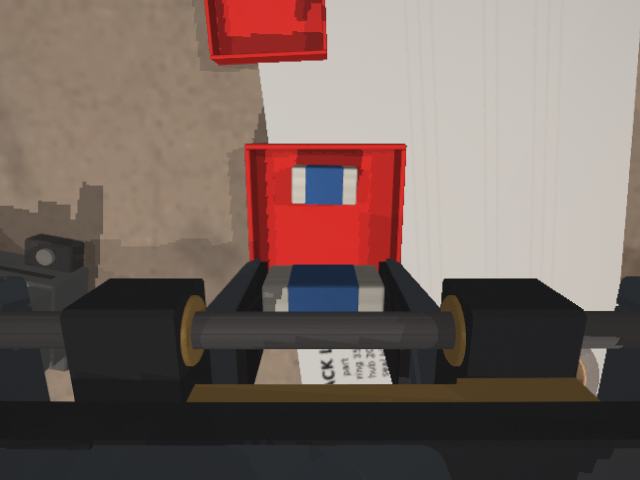

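jog_arm(deltas=[[[0, 0, 0.04, 0, 0.04], [0, 0, 0.08, 0, 0.04], [0, 0, 0.12, 0, 0.04], [0, 0, 0.14, 0, 0.04], [0, 0, 0.15, 0, 0.04], [0, 0, 0.1535, 0, 0.04], [0, 0, 0.1535, 0, 0.06], [0, 0, 0.1535, 0, 0.06], [0, 0, 0.1535, 0, 0.06], [0, 0, 0.12, 0, 0.06], [0, 0, 0.08, 0, 0.065], [0, 0, 0.04, 0, 0.09], [0, 0, 0, 0, 0.09], [0, 0, 0, 0, 0.09]]])

```text
time_s: 23.95
ee_pos: [523.7, 388.9, 191.5]
ee_rot: [179.5, 1.0, -171.6]
force: [1.7, 0.5, 0.9]
gripper_width: 82.3
```

```bash
python3 -c "
from h import *
wsave('w16'); to(431,-49.5,185,77)
"
```

```text
blue [ 301  156   36   37 1311] [318.3 173.9] [485.2 380.8  28. ]
blue [ 299  197   35   38 1290] [316.5 215.5] [518.5 384.2  28. ]
to (431, -49.5, 185, 77) d[m] [ 0.1544 -0.4193 -0.0019] turn 111.42 | at [522.3 387.9 187.5] yaw -171.58 F [ 0.2 -1.5 -0.1] w 86.1 t 24.0
```

View pics/w16.png

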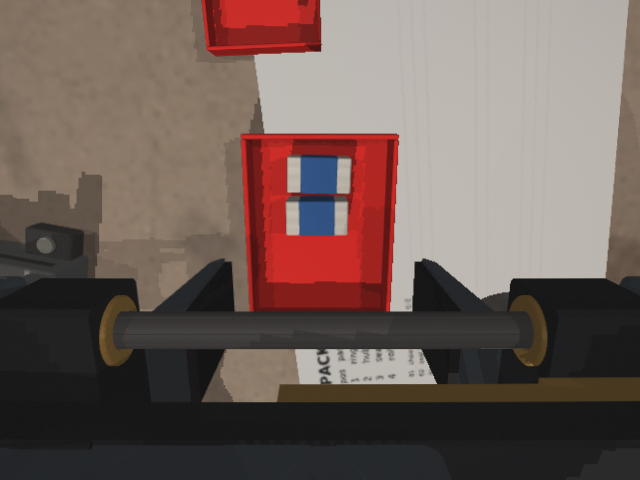

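jog_arm(deltas=[[[0.154, -0.42, 0, 111, 0.09], [0.154, -0.42, 0, 111, 0.09], [0.154, -0.42, 0, 111, 0.09], [0.154, -0.42, 0, 111, 0.09], [0.154, -0.42, 0, 111, 0.09], [0.154, -0.42, 0, 111, 0.09], [0.154, -0.42, 0, 111, 0.09], [0.154, -0.42, 0, 111, 0.09], [0.154, -0.42, 0, 111, 0.09], [0.154, -0.42, 0, 111, 0.09], [0.154, -0.42, 0, 111, 0.09], [0.154, -0.42, 0, 111, 0.09], [0.154, -0.42, 0, 111, 0.09], [0.154, -0.42, 0, 111, 0.09], [0.154, -0.42, 0, 111, 0.09], [0.154, -0.42, 0, 111, 0.09], [0.154, -0.42, 0, 111, 0.09], [0.154, -0.42, 0, 111, 0.09], [0.154, -0.42, 0, 111, 0.09]]])

```text
time_s: 25.58
ee_pos: [428.7, -52.0, 180.6]
ee_rot: [-180.0, -0.0, 77.5]
force: [0.1, 0.3, -0.8]
gripper_width: 89.9
```

```bash
python3 -c "
from h import *
p=wsave('w17'); blankfit('w17'); to(431,-49.5,22.7,77)
"
```

```text
blue [ 306  205   35   38 1325] [323.  223.6] [430.1 -47.6  28. ]
fit px [323. 224.] c 430.1 -48.2 size 49.6 30.6 ang -12.5 yaw 77.5
to (431, -49.5, 22.7, 77) d[m] [0.0029 0.0017 0.1579] turn 0.5 | at [428.7 -52.  180.6] yaw 77.5 F [-0.2  0.7 -0.2] w 90.2 t 25.63
```

View pics/w17.png

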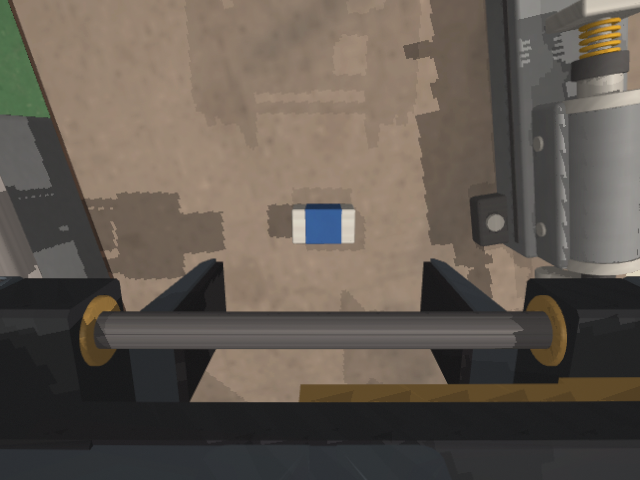

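jog_arm(deltas=[[[0.004, 0.0005, 0.04, 0, 0.085], [0.004, 0.0005, 0.08, 0, 0.08], [0.004, 0.0005, 0.12, 0, 0.075], [0.004, 0.0005, 0.15, 0, 0.072], [0.004, 0.0005, 0.158, 0, 0.07], [0.004, 0.0005, 0.158, 0, 0.06], [0.004, 0.0005, 0.158, 0, 0.045], [0.004, 0.0005, 0.158, 0, 0.04], [0.004, 0.0005, 0.158, 0, 0.04], [0.004, 0.0005, 0.158, 0, 0.04], [0.004, 0.0005, 0.158, 0, 0.04], [0.004, 0.0005, 0.14, 0, 0.04], [0.004, 0.0005, 0.1, 0, 0.04], [0.004, 0.0005, 0.06, 0, 0.04], [0.004, 0.0005, 0.03, 0, 0.04], [0.004, 0.0005, 0.005, 0, 0.04], [0.004, 0.0005, 0.005, 0, 0.04], [0.004, 0.0005, 0.005, 0, 0.04], [0.004, 0.0005, 0.005, 0, 0.04]]])

```text
time_s: 27.22
ee_pos: [429.4, -48.1, 175.3]
ee_rot: [-179.9, 0.0, 77.4]
force: [-0.1, -0.4, -2.3]
gripper_width: 49.8
```

```bash
python3 -c "
from h import *
weigh(); to(533+19.8,388+3,180,188.5);to(623.6,116.3,177,87.1)
"
```

```text
F mean [ 0.08 -0.01 -1.03] sd [0.24 0.78 0.5 ]
to (552.8, 391, 180, 188.5) d[m] [ 0.4554  0.0244 -0.0051] turn -111.07 | at [429.8 -48.2 175. ] yaw 77.43 F [ 0.2 -0.2 -0.5] w 49.8 t 27.52
to (623.6, 116.3, 177, 87.1) d[m] [ 0.2027  0.1533 -0.0024] turn -9.67 | at [429.8 -48.2 175. ] yaw 77.43 F [ 0.2 -0.2 -0.5] w 49.8 t 27.52
```

jog_arm(deltas=[[[0.03, 0.002, -0.005, -6, 0.04], [0.456, 0.0244, -0.005, -111, 0.04], [0.456, 0.0244, -0.005, -111, 0.04], [0.456, 0.0244, -0.005, -111, 0.04], [0.456, 0.0244, -0.005, -111, 0.04], [0.456, 0.0244, -0.005, -111, 0.04], [0.456, 0.0244, -0.005, -111, 0.04], [0.456, 0.0244, -0.005, -111, 0.04], [0.456, 0.0244, -0.005, -111, 0.04], [0.456, 0.0244, -0.005, -111, 0.04], [0.456, 0.0244, -0.005, -111, 0.04], [0.456, 0.0244, -0.005, -111, 0.04], [0.456, 0.0244, -0.005, -111, 0.04], [0.456, 0.0244, -0.005, -111, 0.04], [0.456, 0.0244, -0.005, -111, 0.04], [0.456, 0.0244, -0.005, -111, 0.04], [0.456, 0.0244, -0.005, -111, 0.04], [0.456, 0.0244, -0.005, -111, 0.04], [0.456, 0.0244, -0.005, -111, 0.04], [0.456, 0.0244, -0.005, -111, 0.04]]])

```text
time_s: 29.18
ee_pos: [553.3, 391.5, 180.7]
ee_rot: [-180.0, -0.0, -171.6]
force: [-0.2, -0.4, -0.6]
gripper_width: 50.1
```

```bash
python3 -c "
from h import *
wsave('w18'); to(553.3,391,28,188.5)
"
```

```text
blue [ 304  121   38   38 1426] [322.3 139.4] [485.6 380.9  28. ]
blue [ 302  166   37   38 1371] [320.4 184.5] [519.  384.4  28. ]
blue [ 288  266   71   45 3012] [322.9 288.5] [603.  398.6  28. ]
to (553.3, 391, 28, 188.5) d[m] [ 0.     -0.0005  0.1528] turn -0.12 | at [553.3 391.5 180.8] yaw -171.62 F [-0.1  0.  -0.7] w 50.0 t 29.23
```

View pics/w18.png

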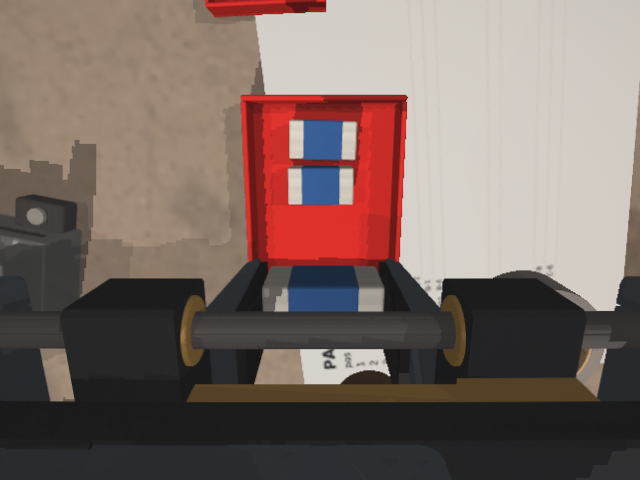

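jog_arm(deltas=[[[0, 0, 0.04, 0, 0.04], [0, 0, 0.08, 0, 0.04], [0, 0, 0.12, 0, 0.04], [0, 0, 0.14, 0, 0.04], [0, 0, 0.15, 0, 0.04], [0, 0, 0.1535, 0, 0.04], [0, 0, 0.1535, 0, 0.06], [0, 0, 0.1535, 0, 0.06], [0, 0, 0.1535, 0, 0.06], [0, 0, 0.12, 0, 0.06], [0, 0, 0.08, 0, 0.065], [0, 0, 0.04, 0, 0.09], [0, 0, 0, 0, 0.09], [0, 0, 0, 0, 0.09]]])

```text
time_s: 30.4
ee_pos: [557.4, 394.3, 191.8]
ee_rot: [179.5, 1.0, -171.6]
force: [0.3, 1.2, 1.5]
gripper_width: 82.3
```

```bash
python3 -c "
from h import *
wsave('w19'); save('top','t19')
im=cv2.imread('pics/t19.png')
cv2.imwrite('pics/t19c.png',im[170:340,130:520])
p=env.camera_params('top')
m=cv2.inRange(cv2.cvtColor(im,cv2.COLOR_BGR2HSV),(105,130,60),(125,255,255)); 
n,l,s,ce=cv2.connectedComponentsWithStats(m)
for i in range(1,n):
    if s[i,4]>40: print(s[i],ce[i],np.round(pix2world(p,*ce[i],24),1))
to(450,-249,185,122)
"
```

```text
blue [ 300  111   37   38 1366] [317.6 129.6] [485.6 380.9  28. ]
blue [ 298  156   36   37 1300] [315.9 174. ] [519.2 384.4  28. ]
blue [ 300  197   35   38 1300] [317.3 215.5] [552.1 390.2  28. ]
[194 137  24  27 371] [206.89487871 151.57951482] [784.9 296.3  24. ]
[  1 171  21  28 249] [ 11.10441767 184.15261044] [714.6 813.2  24. ]
[256 196  12  11 107] [261.75700935 201.18691589] [640.9 151.4  24. ]
[167 232  11  24 128] [172.3359375 243.359375 ] [537.1 385.4  24. ]
[412 260  14  14 102] [418.70588235 266.46078431] [ 450.4 -249.3   24. ]
[455 264  14  14 119] [461.70588235 270.85714286] [ 434.6 -358.4   24. ]
to (450, -249, 185, 122) d[m] [ 0.1973 -0.6191 -0.0037] turn 66.43 | at [554.5 392.4 184.2] yaw -171.57 F [-0.4  0.1 -0.3] w 88.8 t 30.5
```

View pics/t19c.png

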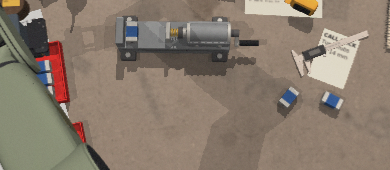

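View pics/w19.png

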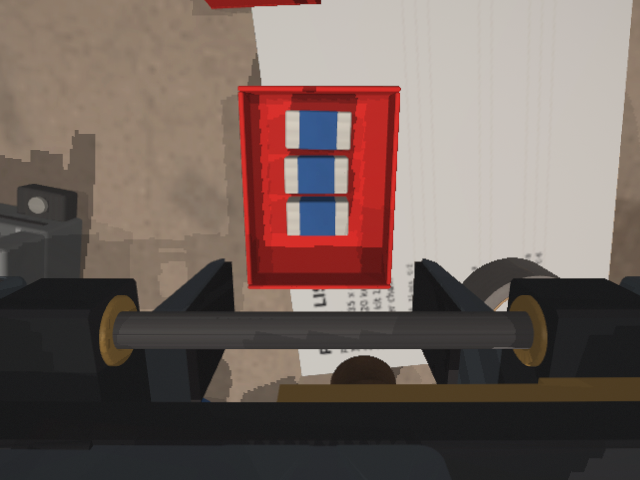

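jog_arm(deltas=[[[0.197, -0.619, 0, 133, 0.09], [0.197, -0.619, 0, 133, 0.09], [0.197, -0.619, 0, 133, 0.09], [0.197, -0.619, 0, 133, 0.09], [0.197, -0.619, 0, 133, 0.09], [0.197, -0.619, 0, 133, 0.09], [0.197, -0.619, 0, 133, 0.09], [0.197, -0.619, 0, 133, 0.09], [0.197, -0.619, 0, 133, 0.09], [0.197, -0.619, 0, 133, 0.09], [0.197, -0.619, 0, 133, 0.09], [0.197, -0.619, 0, 133, 0.09], [0.197, -0.619, 0, 133, 0.09], [0.197, -0.619, 0, 133, 0.09], [0.197, -0.619, 0, 133, 0.09], [0.197, -0.619, 0, 133, 0.09], [0.197, -0.619, 0, 133, 0.09], [0.197, -0.619, 0, 133, 0.09], [0.197, -0.619, 0, 133, 0.09], [0.197, -0.619, 0, 133, 0.09]]])

```text
time_s: 32.17
ee_pos: [448.4, -249.6, 179.4]
ee_rot: [-179.8, 0.0, 55.3]
force: [0.2, 0.3, -0.2]
gripper_width: 90.0
```

```bash
python3 -c "
from h import *
p=wsave('w20'); blankfit('w20'); to(450,-249,22.7,55)
"
```

```text
blue [ 305  206   39   43 1354] [324.1 227.1] [ 450.3 -248.4   28. ]
fit px [324. 228.] c 450.3 -248.6 size 48.7 31.4 ang -42.0 yaw 48.0
to (450, -249, 22.7, 55) d[m] [0.0012 0.0014 0.1569] turn 0.51 | at [ 448.5 -249.4  179.6] yaw 55.51 F [-0.1  0.  -0.4] w 89.7 t 32.22
```

View pics/w20.png

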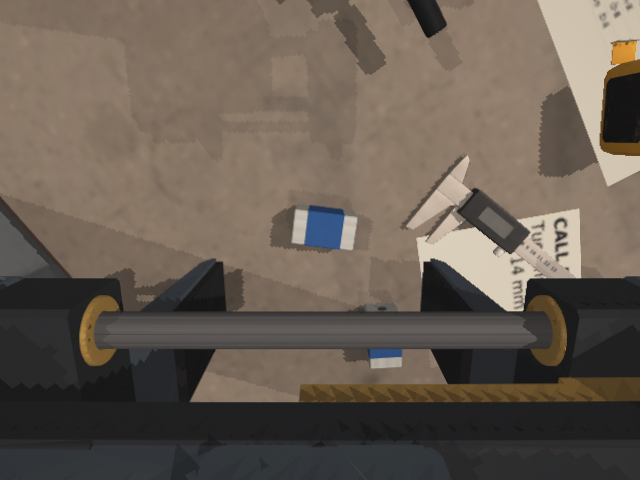

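jog_arm(deltas=[[[0.0017, 0.001, 0.03, 7.1, 0.08], [0.0017, 0.001, 0.06, 7.5, 0.075], [0.0017, 0.001, 0.09, 7.5, 0.07], [0.0017, 0.001, 0.12, 7.5, 0.067], [0.0017, 0.001, 0.145, 7.5, 0.066], [0.0017, 0.001, 0.157, 7.5, 0.065], [0.0017, 0.001, 0.157, 7.5, 0.045], [0.0017, 0.001, 0.157, 7.5, 0.04], [0.0017, 0.001, 0.157, 7.5, 0.04], [0.0017, 0.001, 0.157, 7.5, 0.04], [0.0017, 0.001, 0.157, 7.5, 0.04], [0.0017, 0.001, 0.14, 7.5, 0.04], [0.0017, 0.001, 0.1, 7.5, 0.04], [0.0017, 0.001, 0.06, 7.5, 0.04], [0.0017, 0.001, 0.03, 7.5, 0.04], [0.0017, 0.001, 0.005, 7.5, 0.04], [0.0017, 0.001, 0.005, 7.5, 0.04], [0.0017, 0.001, 0.005, 7.5, 0.04], [0.0017, 0.001, 0.005, 7.5, 0.04]]])

```text
time_s: 33.8
ee_pos: [449.9, -248.2, 174.7]
ee_rot: [-179.9, 0.0, 47.9]
force: [-0.9, -0.6, -3.1]
gripper_width: 49.9
```

```bash
python3 -c "
from h import *
weigh(); to(533+54*.989,388+8,180,188.5);to(623.6,116.3,177,87.1)
"
```

```text
F mean [-0.05  0.04 -3.16] sd [0.43 0.5  0.44]
to (586.406, 396, 180, 188.5) d[m] [ 0.5695 -0.331  -0.0047] turn -140.56 | at [ 450.6 -248.6  174.7] yaw 47.94 F [-0.3  0.5 -3.1] w 49.3 t 34.1
to (623.6, 116.3, 177, 87.1) d[m] [ 0.3868 -0.116  -0.0021] turn -39.16 | at [ 450.6 -248.6  174.7] yaw 47.94 F [-0.3  0.5 -3.1] w 49.3 t 34.1
```

jog_arm(deltas=[[[0.03, -0.009, -0.003, -5, 0.04], [0.3854, -0.1151, -0.003, -39.2, 0.04], [0.3854, -0.1151, -0.003, -39.2, 0.04], [0.3854, -0.1151, -0.003, -39.2, 0.04], [0.3854, -0.1151, -0.003, -39.2, 0.04], [0.3854, -0.1151, -0.003, -39.2, 0.04], [0.3854, -0.1151, -0.003, -39.2, 0.04], [0.3854, -0.1151, -0.003, -39.2, 0.04], [0.3854, -0.1151, -0.003, -39.2, 0.04], [0.3854, -0.1151, -0.003, -39.2, 0.04], [0.3854, -0.1151, -0.003, -39.2, 0.04], [0.3854, -0.1151, -0.003, -39.2, 0.04], [0.3854, -0.1151, -0.003, -39.2, 0.04], [0.3854, -0.1151, -0.003, -39.2, 0.04], [0.3854, -0.1151, -0.003, -39.2, 0.04]]])

```text
time_s: 35.35
ee_pos: [623.3, 113.0, 178.9]
ee_rot: [-180.0, 0.0, 87.0]
force: [0.5, 0.3, -3.3]
gripper_width: 50.0
```

```bash
python3 -c "
from h import *
p=wsave('w21'); to(623.5,114.7,73.5,87.1)
for v in (235,240,245,250): print(v,pix2world(p,320,v,78)[:2])
"
```

```text
blue [501   0  55  13 474] [526.3   4.6] [772.1 264.8  28. ]
blue [ 302  174   44   45 1931] [323.1 196. ] [625.2 139.4  28. ]
blue [ 288  269   71   42 2816] [322.9 290. ] [621.   62.5  28. ]
to (623.5, 114.7, 73.5, 87.1) d[m] [0.0016 0.     0.1055] turn -0.06 | at [623.4 113.1 179. ] yaw 87.04 F [-0.1  0.5 -3.5] w 49.6 t 35.4
235 [622.17740256 120.90057342]
240 [621.99411841 117.50663247]
245 [621.80963609 114.09063446]
250 [621.62394177 110.65232465]
```

View pics/w21.png

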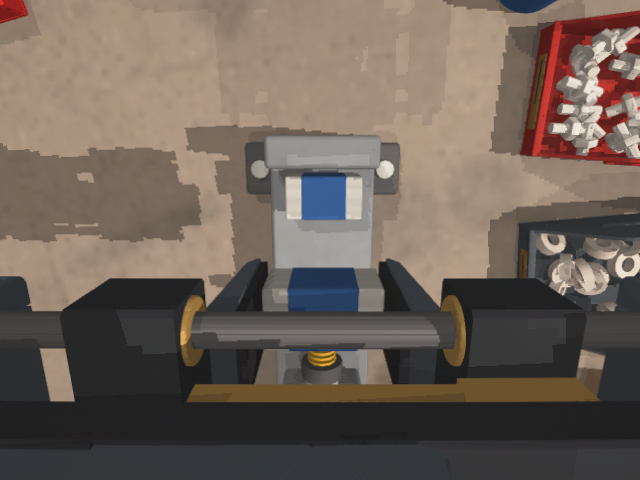

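jog_arm(deltas=[[[0.0005, 0, 0.04, 0, 0.04], [0.0005, 0, 0.07, 0, 0.04], [0.0005, 0, 0.09, 0, 0.04], [0.0005, 0, 0.1, 0, 0.04], [0.0005, 0, 0.105, 0, 0.04], [0.0005, 0, 0.1055, 0, 0.04], [0.0005, 0, 0.1055, 0, 0.058], [0.0005, 0, 0.1055, 0, 0.058], [0.0005, 0, 0.1055, 0, 0.058], [0.0005, 0, 0.08, 0, 0.06], [0.0005, 0, 0.04, 0, 0.065], [0.0005, 0, 0, 0, 0.09], [0.0005, 0, 0, 0, 0.09], [0.0005, 0, 0, 0, 0.09]]])

```text
time_s: 36.57
ee_pos: [625.9, 115.3, 183.0]
ee_rot: [179.5, -0.1, 87.1]
force: [0.1, -0.9, -0.8]
gripper_width: 82.4
```

```bash
python3 -c "
from h import *
p=wsave('w22'); to(434.7,-358.4,185,148)
save('top','t22')
im=cv2.imread('pics/t22.png')
p=env.camera_params('top')
m=cv2.inRange(cv2.cvtColor(im,cv2.COLOR_BGR2HSV),(105,130,60),(125,255,255)); 
n,l,s,ce=cv2.connectedComponentsWithStats(m)
for i in range(1,n):
    if s[i,4]>40: print(s[i],ce[i],np.round(pix2world(p,*ce[i],24),1))
"
```

```text
blue [488   0  70  19 880] [519.   7.] [773.5 267.7  28. ]
blue [ 297  177   44   93 3806] [318.7 222.5] [624.5 120.4  28. ]
to (434.7, -358.4, 185, 148) d[m] [-0.4823 -0.1658 -0.0054] turn -60.86 | at [624.4 115.  180.5] yaw 87.14 F [-0.  -0.2 -0.6] w 86.1 t 36.62
[194 137  23  27 343] [206.44897959 151.36734694] [785.5 297.5  24. ]
[  1 171  21  28 251] [ 11.05577689 184.14741036] [714.6 813.3  24. ]
[164 232  15  37 350] [171.00571429 250.07714286] [519.5 388.6  24. ]
[456 264  13  14 107] [462.08411215 270.37383178] [ 435.8 -359.5   24. ]
```

View pics/w22.png

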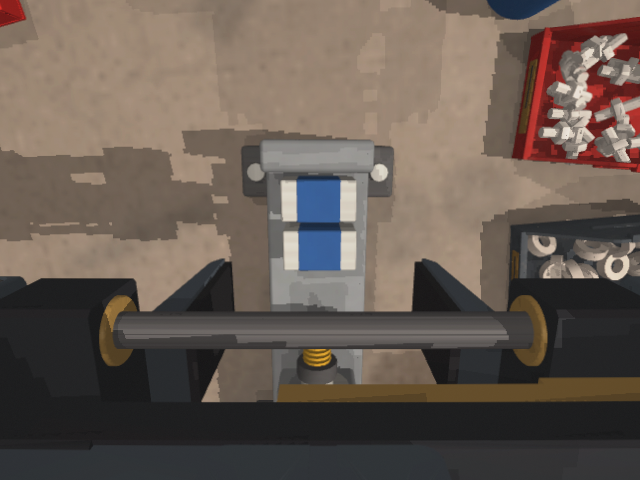

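jog_arm(deltas=[[[-0.482, -0.165, 0, -61, 0.09], [-0.482, -0.165, 0, -61, 0.09], [-0.482, -0.165, 0, -61, 0.09], [-0.482, -0.165, 0, -61, 0.09], [-0.482, -0.165, 0, -61, 0.09], [-0.482, -0.165, 0, -61, 0.09], [-0.482, -0.165, 0, -61, 0.09], [-0.482, -0.165, 0, -61, 0.09], [-0.482, -0.165, 0, -61, 0.09], [-0.482, -0.165, 0, -61, 0.09], [-0.482, -0.165, 0, -61, 0.09], [-0.482, -0.165, 0, -61, 0.09], [-0.482, -0.165, 0, -61, 0.09], [-0.482, -0.165, 0, -61, 0.09], [-0.482, -0.165, 0, -61, 0.09], [-0.482, -0.165, 0, -61, 0.09]]])

```text
time_s: 38.0
ee_pos: [434.5, -357.4, 177.6]
ee_rot: [179.9, -0.2, 148.1]
force: [-0.1, 0.9, 0.7]
gripper_width: 90.0
```

```bash
python3 -c "
from h import *
p=wsave('w23'); blankfit('w23'); to(435,-359,22.7,148)
"
```

```text
blue [ 302  210   36   40 1357] [320. 230.] [ 433.4 -359.    28. ]
fit px [320. 231.] c 433.7 -359.2 size 48.5 32.2 ang 59.1 yaw 149.1
fit px [366. 288.] c 490.2 -353.8 size 95.0 38.8 ang 58.0 yaw 148.0
to (435, -359, 22.7, 148) d[m] [-0.0015 -0.0018  0.1552] turn 0.18 | at [ 434.9 -357.   177.9] yaw 148.18 F [-0.6  0.9  0.2] w 90.1 t 38.05
```

View pics/w23.png

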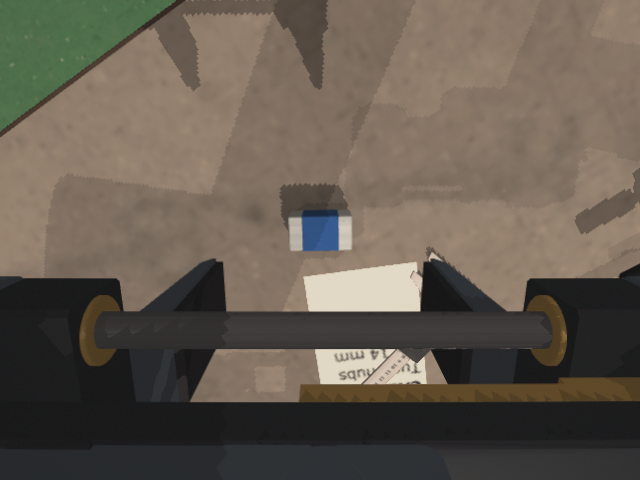

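jog_arm(deltas=[[[0, -0.0025, 0.03, -1, 0.08], [0, -0.0025, 0.06, -1, 0.075], [0, -0.0025, 0.09, -1, 0.07], [0, -0.0025, 0.12, -1, 0.065], [0, -0.0025, 0.145, -1, 0.063], [0, -0.0025, 0.155, -1, 0.062], [0, -0.0025, 0.155, -1, 0.045], [0, -0.0025, 0.155, -1, 0.04], [0, -0.0025, 0.155, -1, 0.04], [0, -0.0025, 0.155, -1, 0.04], [0, -0.0025, 0.155, -1, 0.04], [0, -0.0025, 0.14, -1, 0.04], [0, -0.0025, 0.1, -1, 0.04], [0, -0.0025, 0.06, -1, 0.04], [0, -0.0025, 0.03, -1, 0.04], [0, -0.0025, 0, -1, 0.04], [0, -0.0025, 0, -1, 0.04], [0, -0.0025, 0, -1, 0.04], [0, -0.0025, 0, -1, 0.04]]])

```text
time_s: 39.63
ee_pos: [432.7, -359.6, 177.8]
ee_rot: [180.0, -0.1, 149.1]
force: [-0.4, 0.6, -4.9]
gripper_width: 50.2
```

```bash
python3 -c "
from h import *
weigh(); to(533+54*.989,388+8,180,188.5);to(621.8,82,177,87.1)
"
```

```text
F mean [ 0.16  0.01 -3.96] sd [0.47 0.62 0.53]
to (586.406, 396, 180, 188.5) d[m] [ 0.2564  0.7275 -0.0014] turn -39.36 | at [ 433.3 -360.   177.6] yaw 149.14 F [ 1.1  0.8 -3.9] w 49.7 t 39.93
to (621.8, 82, 177, 87.1) d[m] [0.0649 0.4762 0.001 ] turn 62.04 | at [ 433.3 -360.   177.6] yaw 149.14 F [ 1.1  0.8 -3.9] w 49.7 t 39.93
```

jog_arm(deltas=[[[0.004, 0.03, 0, 5, 0.04], [0.0641, 0.4748, 0, 62, 0.04], [0.0641, 0.4748, 0, 62, 0.04], [0.0641, 0.4748, 0, 62, 0.04], [0.0641, 0.4748, 0, 62, 0.04], [0.0641, 0.4748, 0, 62, 0.04], [0.0641, 0.4748, 0, 62, 0.04], [0.0641, 0.4748, 0, 62, 0.04], [0.0641, 0.4748, 0, 62, 0.04], [0.0641, 0.4748, 0, 62, 0.04], [0.0641, 0.4748, 0, 62, 0.04], [0.0641, 0.4748, 0, 62, 0.04], [0.0641, 0.4748, 0, 62, 0.04], [0.0641, 0.4748, 0, 62, 0.04], [0.0641, 0.4748, 0, 62, 0.04], [0.0641, 0.4748, 0, 62, 0.04]]])

```text
time_s: 41.27
ee_pos: [621.6, 79.4, 178.2]
ee_rot: [-179.9, 0.1, 87.1]
force: [0.0, 0.2, -4.8]
gripper_width: 50.0
```

```bash
python3 -c "
from h import *
p=wsave('w24'); to(621.8,80.5,73.5,87.1)
for v in (200,210,215,220,225,230): print(v,pix2world(p,320,v,78)[:2])
"
```

```text
blue [ 301  122   46   45 2000] [323.7 143.9] [625.6 144.7  28. ]
blue [ 303  174   44   46 1974] [324.7 196.4] [624.4 105.5  28. ]
blue [ 288  264   71   47 3164] [322.9 287.5] [619.3  31.2  28. ]
to (621.8, 80.5, 73.5, 87.1) d[m] [0.0016 0.0003 0.105 ] turn -0.01 | at [621.6  79.  178.5] yaw 87.09 F [ 0.5 -0.6 -3.4] w 49.8 t 41.32
200 [621.51691285 110.51478106]
210 [621.17721825 104.01835982]
215 [621.00575042 100.73935477]
220 [620.83318592  97.43950975]
225 [620.6595123   94.11858773]
230 [620.48471691  90.77634816]
```

View pics/w24.png

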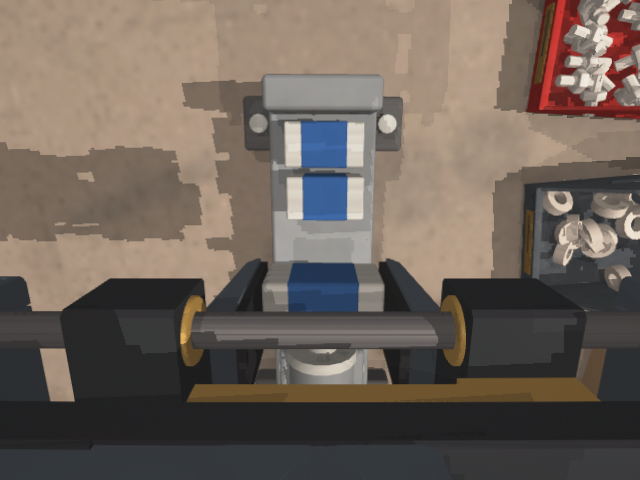

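jog_arm(deltas=[[[0, 0, 0.04, 0, 0.04], [0, 0, 0.07, 0, 0.04], [0, 0, 0.09, 0, 0.04], [0, 0, 0.1, 0, 0.04], [0, 0, 0.1045, 0, 0.04], [0, 0, 0.105, 0, 0.04], [0, 0, 0.105, 0, 0.058], [0, 0, 0.105, 0, 0.058], [0, 0, 0.105, 0, 0.058], [0, 0, 0.08, 0, 0.06], [0, 0, 0.04, 0, 0.065], [0, 0, 0, 0, 0.09], [0, 0, 0, 0, 0.09], [0, 0, 0, 0, 0.09]]])

```text
time_s: 42.48
ee_pos: [624.3, 80.3, 183.0]
ee_rot: [179.5, -0.1, 87.1]
force: [-0.3, -0.2, -0.6]
gripper_width: 82.0
```

```bash
python3 -c "
from h import *
p=wsave('w25'); to(590,-158.5,180,87.1)
"
```

```text
blue [ 296  124   45   45 1961] [317.8 145.8] [625.3 144.5  28. ]
blue [ 298  175   43   93 3857] [318.9 220.6] [623.2  86.9  28. ]
to (590, -158.5, 180, 87.1) d[m] [-0.2399 -0.0208  0.0003] turn 0.04 | at [622.8  80.1 180.5] yaw 87.14 F [ 0.1  0.5 -1.3] w 85.9 t 42.53
```

View pics/w25.png

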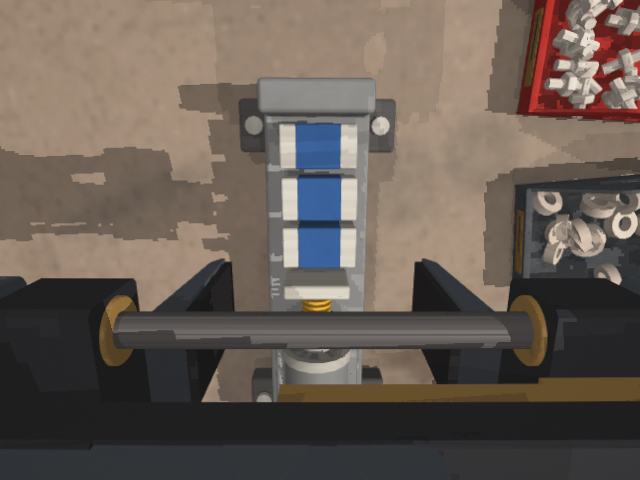

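jog_arm(deltas=[[[-0.24, -0.021, 0, 0, 0.09], [-0.24, -0.021, 0, 0, 0.07], [-0.24, -0.021, 0, 0, 0.05], [-0.24, -0.021, 0, 0, 0.04], [-0.24, -0.021, 0, 0, 0.04], [-0.24, -0.021, 0, 0, 0.04], [-0.24, -0.021, 0, 0, 0.04], [-0.24, -0.021, 0, 0, 0.04], [-0.24, -0.021, 0, 0, 0.04]]])

```text
time_s: 43.28
ee_pos: [588.7, -158.0, 177.7]
ee_rot: [-179.9, -0.1, 87.1]
force: [0.8, 0.7, -0.1]
gripper_width: 40.8
```

```bash
python3 -c "
from h import *
p=wsave('w26'); to(590,-159,49,87.1)
for th in (3.7,3.8,3.9):
  a=np.radians(-2.9);x,y=35*np.sin(th),-200
  w=[620+x*np.cos(a)-y*np.sin(a),45.5+x*np.sin(a)+y*np.cos(a),75+35*np.cos(th)]; print(th,np.round(w,1),np.round(w2p(p,w)))
"
```

```text
to (590, -159, 49, 87.1) d[m] [-0.0016  0.0013  0.129 ] turn 0.08 | at [ 589.  -157.4  178. ] yaw 87.18 F [-0.3 -0.6 -0.3] w 39.8 t 43.33
3.7 [ 591.4 -153.3   45.3] [326. 229.]
3.8 [ 588.5 -153.2   47.3] [322. 230.]
3.9 [ 585.8 -153.    49.6] [318. 230.]
```

View pics/w26.png

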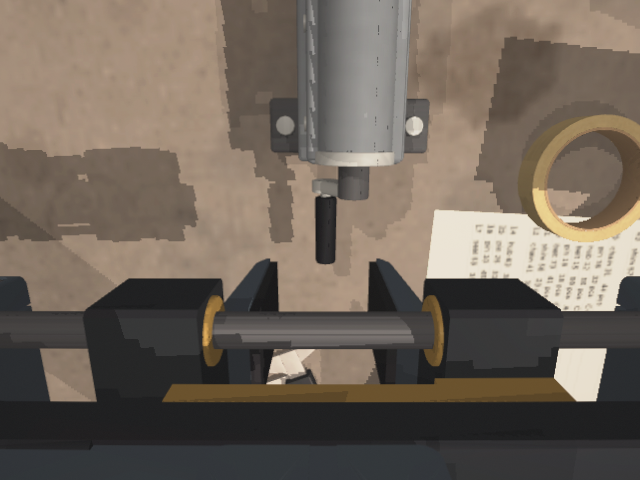

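jog_arm(deltas=[[[-0.001, 0.0015, 0.04, 0, 0.04], [-0.001, 0.0015, 0.08, 0, 0.04], [-0.001, 0.0015, 0.11, 0, 0.04], [-0.001, 0.0015, 0.125, 0, 0.04], [-0.001, 0.0015, 0.131, 0, 0.04], [-0.001, 0.0015, 0.131, 0, 0.02], [-0.001, 0.0015, 0.131, 0, 0.0], [-0.001, 0.0015, 0.131, 0, 0.0], [-0.001, 0.0015, 0.131, 0, 0.0], [-0.001, 0.0015, 0.131, 0, 0.0]]], grip_force=30)

```text
time_s: 44.17
ee_pos: [590.3, -159.5, 49.3]
ee_rot: [-180.0, -0.0, 87.1]
force: [-2.5, 0.9, 4.3]
gripper_width: 14.6
```

```bash
python3 -c "
from h import *
to(590,-159,49,87.1)
rows(3.75,18,20)
"
```

```text
to (590, -159, 49, 87.1) d[m] [ 0.0005 -0.0003  0.0003] turn 0.04 | at [ 590.3 -159.5   49.3] yaw 87.14 F [-2.5  0.9  4.3] w 14.6 t 44.17
[[0, -0.0079, -0.0076, 0, 0], [0, -0.0131, -0.0172, 0, 0], [0, -0.015, -0.028, 0, 0], [0, -0.0135, -0.0389, 0, 0], [0, -0.0087, -0.0487, 0, 0], [0, -0.0011, -0.0566, 0, 0], [0, 0.0085, -0.0618, 0, 0], [0, 0.0193, -0.0637, 0, 0], [0, 0.0302, -0.0622, 0, 0], [0, 0.04, -0.0574, 0, 0], [0, 0.0479, -0.0499, 0, 0], [0, 0.0531, -0.0402, 0, 0], [0, 0.055, -0.0294, 0, 0], [0, 0.0535, -0.0186, 0, 0], [0, 0.0487, -0.0087, 0, 0], [0, 0.0411, -0.0008, 0, 0], [0, 0.0315, 0.0043, 0, 0], [0, 0.0207, 0.0063, 0, 0], [0, 0.0099, 0.0048, 0, 0], [0, 0.0, 0.0, 0, 0]]
```

jog_arm(deltas=[[[0, -0.0079, -0.0076, 0, 0], [0, -0.0131, -0.0172, 0, 0], [0, -0.015, -0.028, 0, 0], [0, -0.0135, -0.0389, 0, 0], [0, -0.0087, -0.0487, 0, 0], [0, -0.0011, -0.0566, 0, 0], [0, 0.0085, -0.0618, 0, 0], [0, 0.0193, -0.0637, 0, 0], [0, 0.0302, -0.0622, 0, 0], [0, 0.04, -0.0574, 0, 0], [0, 0.0479, -0.0499, 0, 0], [0, 0.0531, -0.0402, 0, 0], [0, 0.055, -0.0294, 0, 0], [0, 0.0535, -0.0186, 0, 0], [0, 0.0487, -0.0087, 0, 0], [0, 0.0411, -0.0008, 0, 0], [0, 0.0315, 0.0043, 0, 0], [0, 0.0207, 0.0063, 0, 0], [0, 0.0099, 0.0048, 0, 0], [0, 0, 0, 0, 0]]])

```text
time_s: 45.83
ee_pos: [592.0, -159.6, 48.5]
ee_rot: [179.7, -0.0, 87.1]
force: [4.6, 0.2, -8.7]
gripper_width: 14.5
```

```bash
python3 -c "
from h import *
to(590,-159,49,87.1)
save('top','t27'); save('scene','s27'); wsave('w27')
im=cv2.imread('pics/t27.png'); cv2.imwrite('pics/t27c.png',cv2.resize(im[180:230,240:400],None,fx=5,fy=5,interpolation=cv2.INTER_CUBIC))
im=cv2.imread('pics/s27.png'); cv2.imwrite('pics/s27c.png',cv2.resize(im[180:300,280:440],None,fx=5,fy=5,interpolation=cv2.INTER_CUBIC))
rows(3.75,18,7)
"
```

```text
to (590, -159, 49, 87.1) d[m] [ 0.0005 -0.0021 -0.0005] turn 0.0 | at [ 592.  -159.6   48.5] yaw 87.1 F [ 4.6  0.2 -8.7] w 14.5 t 45.83
[[0, -0.0079, -0.0076, 0, 0], [0, -0.0131, -0.0172, 0, 0], [0, -0.015, -0.028, 0, 0], [0, -0.0135, -0.0389, 0, 0], [0, -0.0087, -0.0487, 0, 0], [0, -0.0011, -0.0566, 0, 0], [0, 0.0085, -0.0618, 0, 0]]
```

View pics/t27c.png

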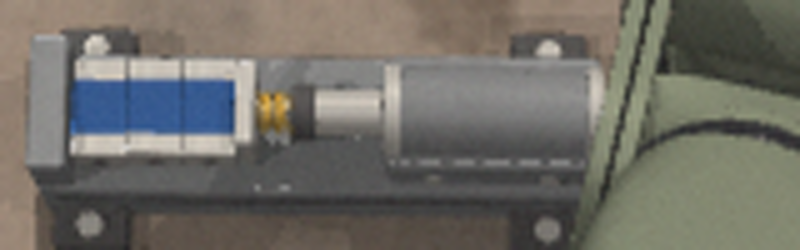

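View pics/s27c.png

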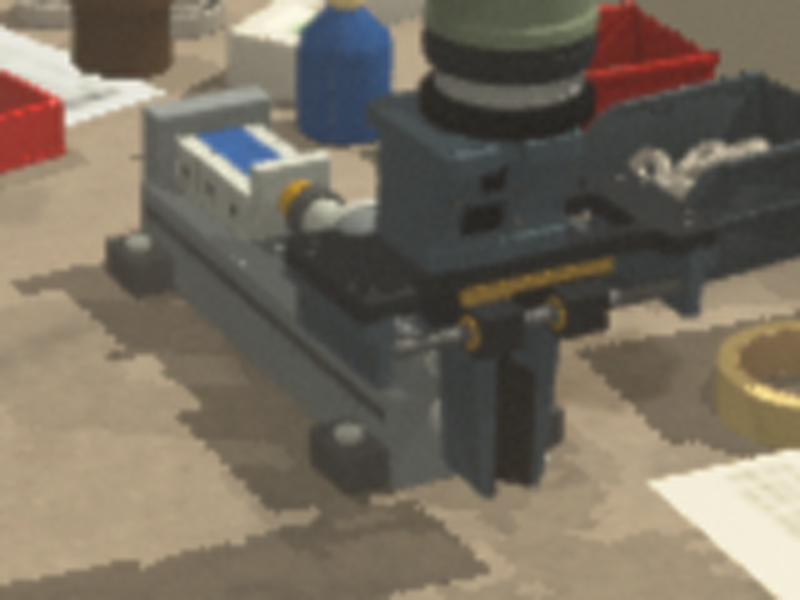

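View pics/w27.png

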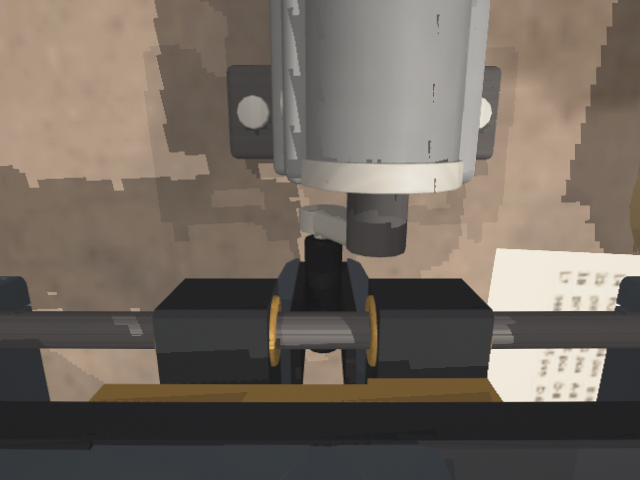

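```bash
python3 -c "
from h import *
rows(3.75,12.5,8)
"
```

```text
[[0, -0.0057, -0.005, 0, 0], [0, -0.0103, -0.0111, 0, 0], [0, -0.0133, -0.0181, 0, 0], [0, -0.0149, -0.0256, 0, 0], [0, -0.0147, -0.0332, 0, 0], [0, -0.0129, -0.0406, 0, 0], [0, -0.0096, -0.0475, 0, 0], [0, -0.0048, -0.0534, 0, 0]]
```

jog_arm(deltas=[[[0, -0.0057, -0.005, 0, 0], [0, -0.0103, -0.0111, 0, 0], [0, -0.0133, -0.0181, 0, 0], [0, -0.0149, -0.0256, 0, 0], [0, -0.0147, -0.0332, 0, 0], [0, -0.0129, -0.0406, 0, 0], [0, -0.0096, -0.0475, 0, 0], [0, -0.0048, -0.0534, 0, 0], [0, -0.0048, -0.0534, 0, 0], [0, -0.0048, -0.0534, 0, 0]]])

```text
time_s: 46.82
ee_pos: [581.6, -159.1, 102.5]
ee_rot: [-179.4, -0.0, 87.2]
force: [-11.7, 0.7, 1.6]
gripper_width: 14.4
```

```bash
python3 -c "
from h import *
to(590,-159,49,87.1)
save('top','t28'); wsave('w28')
im=cv2.imread('pics/t28.png'); cv2.imwrite('pics/t28c.png',cv2.resize(im[180:230,240:400],None,fx=5,fy=5,interpolation=cv2.INTER_CUBIC))
"
```

```text
to (590, -159, 49, 87.1) d[m] [0.0004 0.0089 0.0535] turn 0.07 | at [ 581.6 -159.1  102.5] yaw 87.17 F [-11.7   0.7   1.6] w 14.4 t 46.82
```

View pics/t28c.png

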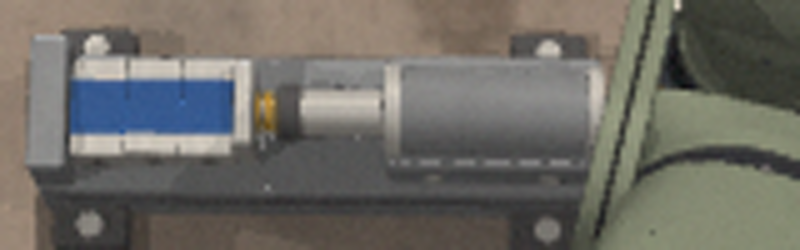

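View pics/w28.png

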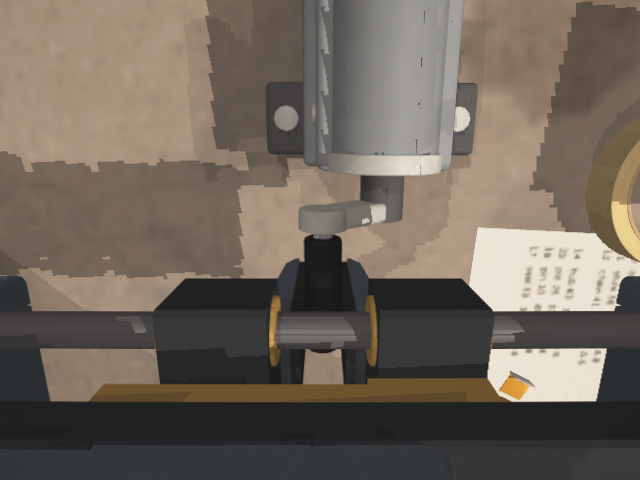

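jog_arm(deltas=[[[0, 0, 0, 0, 0.04], [0, 0, 0, 0, 0.04], [0, 0, 0, 0, 0.04], [0, 0, 0, 0, 0.04], [0, 0, -0.04, 0, 0.04], [0, 0, -0.08, 0, 0.04], [0.1, 0.02, -0.08, 0, 0.04], [0.19, 0.038, -0.08, 0, 0.04], [0.19, 0.038, -0.08, 0, 0.04], [0.19, 0.038, -0.08, 0, 0.04], [0.19, 0.038, -0.08, 0, 0.04], [0.19, 0.038, -0.08, 0, 0.04], [0.19, 0.038, -0.08, 0, 0.04]]])

```text
time_s: 48.0
ee_pos: [634.4, 29.9, 182.3]
ee_rot: [179.8, 0.0, 87.3]
force: [-0.2, -0.5, 0.0]
gripper_width: 40.0
```

```bash
python3 -c "
from h import *
to(590,-159,49,87.1)
wsave('w29')
im=cv2.imread('pics/w29.png'); cv2.imwrite('pics/w29c.png',cv2.resize(im[80:300,220:430],None,fx=2.7,fy=2.7,interpolation=cv2.INTER_CUBIC))
for l in ('pad_back','collar_face'):
    for r in env.look_for('wrist',l): print(l,np.round(r['xyz'],1),round(r['conf'],2))
"
```

```text
to (590, -159, 49, 87.1) d[m] [-0.1908 -0.0359  0.1332] turn 0.21 | at [634.4  29.9 182.3] yaw 87.31 F [-0.2 -0.5  0. ] w 40.0 t 48.0
blue [ 275   26   48  143 6423] [299.3  96.3] [622.7 129.9  28. ]
pad_back [616.5  80.1  92.9] 0.56
pad_back [620.4  95.9  79.6] 0.45
collar_face [626.2 171.3  89.9] 0.63
collar_face [618.7  52.6  84.5] 0.6
```

View pics/w29c.png

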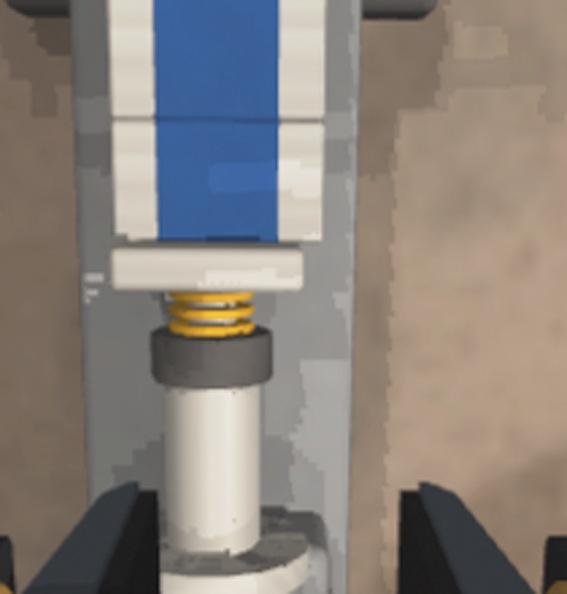

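```bash
python3 -c "
from h import *
p=json.load(open('w29.json'))
f=lambda u,v,z: np.round(pix2world(p,220+u/2.7,80+v/2.7,z),1)
for v in (243,250,276,280,290): print('pad',v,f(207,v,95))
for v in (330,335,340): print('collside',v,f(154,v,75),f(271,v,75))
for v in (335,340,345,350): print('colltop',v,f(212,v,88.8))
print('blank edge',f(215,241,78),f(215,119,78))
im=cv2.imread('pics/w29.png'); cv2.imwrite('pics/w29d.png',cv2.resize(im[165:230,255:330],None,fx=8,fy=8,interpolation=cv2.INTER_CUBIC))
im=cv2.imread('pics/w1.png'); cv2.imwrite('pics/w1d.png',cv2.resize(im[180:250,300:375],None,fx=8,fy=8,interpolation=cv2.INTER_CUBIC))
"
```

```text
pad 243 [621.8  81.7  95. ]
pad 250 [621.7  80.2  95. ]
pad 276 [621.3  74.5  95. ]
pad 280 [621.3  73.6  95. ]
pad 290 [621.1  71.3  95. ]
collside 330 [606.2  59.9  75. ] [634.8  58.5  75. ]
collside 335 [606.1  58.6  75. ] [634.7  57.2  75. ]
collside 340 [606.   57.4  75. ] [634.7  56.   75. ]
colltop 335 [621.2  60.1  88.8]
colltop 340 [621.1  59.   88.8]
colltop 345 [621.1  57.8  88.8]
colltop 350 [621.   56.6  88.8]
blank edge [622.6  80.8  78. ] [624.3 108.6  78. ]
```

View pics/w29d.png

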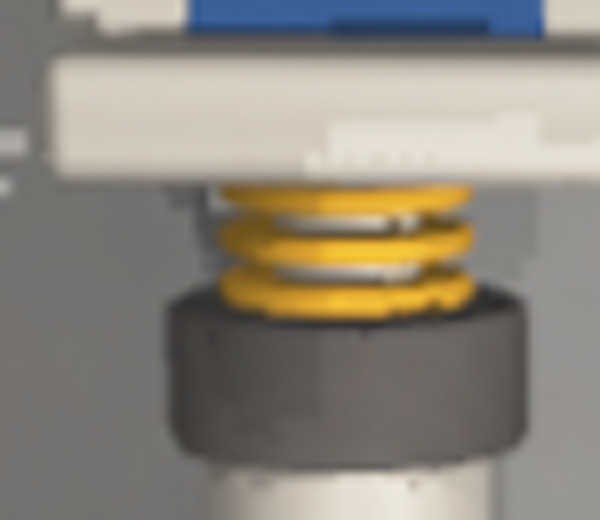

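View pics/w1d.png

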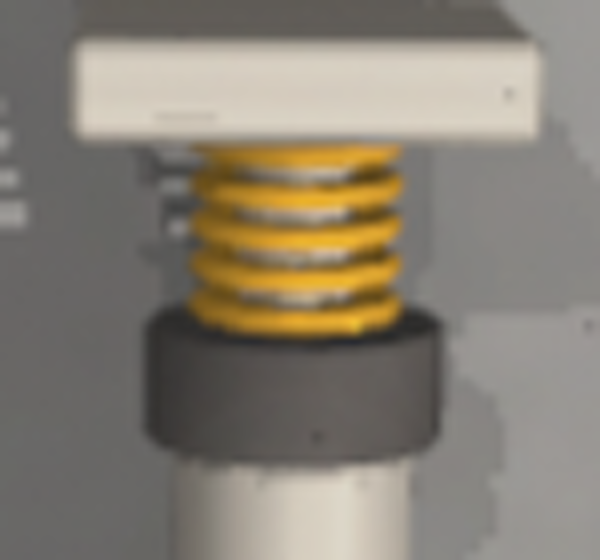

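```bash
python3 -c "
from h import *
p=json.load(open('w29.json')); q=json.load(open('w1.json'))
a=[pix2world(p,295,165+178/8,95)[1],pix2world(p,300,165+320/8,88.8)[1],pix2world(p,295,165+55/8,95)[1]]
b=[pix2world(q,337,180+137/8,95)[1],pix2world(q,337,180+338/8,88.8)[1],pix2world(q,337,180+40/8,95)[1]]
print(a,a[0]-a[1],a[2]-a[0]); print(b,b[0]-b[1],b[2]-b[0])"
```

```text
[np.float64(71.4858302101167), np.float64(59.517171756324146), np.float64(80.66343100003505)] 11.968658453792557 9.177600789918344
[np.float64(88.08991587603327), np.float64(68.02851940503959), np.float64(96.93177058909416)] 20.061396470993685 8.841854713060883
```

```bash
python3 -c "
from h import *
to(581.5,-159,182.3,87.1)
to(581.5,-159,97,87.1)
rows(-.93,8,4)
"
```

```text
to (581.5, -159, 182.3, 87.1) d[m] [-0.1888 -0.0424 -0.0004] turn -0.02 | at [633.5  27.4 181.8] yaw 87.08 F [ 0.8  0.1 -0.4] w 39.9 t 48.15
to (581.5, -159, 97, 87.1) d[m] [-0.1887 -0.0425  0.0849] turn -0.02 | at [633.5  27.4 181.8] yaw 87.08 F [ 0.8  0.1 -0.4] w 39.9 t 48.15
[[0, 0.0032, -0.0037, 0, 0], [0, 0.0069, -0.0069, 0, 0], [0, 0.0109, -0.0096, 0, 0], [0, 0.0154, -0.0117, 0, 0]]
```

jog_arm(deltas=[[[-0.1885, -0.0423, 0, 0, 0.04], [-0.1885, -0.0423, 0, 0, 0.04], [-0.1885, -0.0423, 0, 0, 0.04], [-0.1885, -0.0423, 0, 0, 0.04], [-0.1885, -0.0423, 0, 0, 0.04], [-0.1885, -0.0423, 0, 0, 0.04], [-0.1885, -0.0423, 0, 0, 0.04], [-0.1885, -0.0423, 0.04, 0, 0.04], [-0.1885, -0.0423, 0.075, 0, 0.04], [-0.1885, -0.0423, 0.085, 0, 0.04], [-0.1885, -0.0423, 0.085, 0, 0.04], [-0.1885, -0.0423, 0.085, 0, 0.02], [-0.1885, -0.0423, 0.085, 0, 0], [-0.1885, -0.0423, 0.085, 0, 0], [-0.1885, -0.0423, 0.085, 0, 0], [-0.1885, -0.0423, 0.085, 0, 0]]], grip_force=30)

```text
time_s: 49.48
ee_pos: [581.3, -157.8, 97.6]
ee_rot: [-180.0, 0.0, 87.1]
force: [-3.5, -0.3, 5.2]
gripper_width: 14.8
```

jog_arm(deltas=[[[0, 0.0032, -0.0037, 0, 0], [0, 0.0069, -0.0069, 0, 0], [0, 0.0109, -0.0096, 0, 0], [0, 0.0154, -0.0117, 0, 0], [0, 0.0154, -0.0117, 0, 0], [0, 0.0154, -0.0117, 0, 0]]])

```text
time_s: 49.98
ee_pos: [593.0, -158.3, 106.6]
ee_rot: [-179.4, -0.0, 87.2]
force: [-9.2, -1.5, -1.4]
gripper_width: 14.3
```

```bash
python3 -c "
from h import *
to(581.5,-159,182.3,87.1); wsave('w30')
"
```

```text
to (581.5, -159, 182.3, 87.1) d[m] [-0.0012 -0.0123 -0.0755] turn 0.06 | at [ 593.  -158.3  106.6] yaw 87.16 F [-9.2 -1.5 -1.4] w 14.3 t 49.98
```

View pics/w30.png

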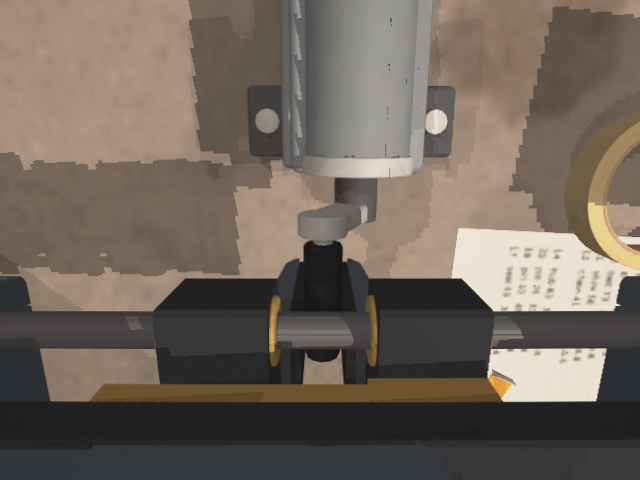

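jog_arm(deltas=[[[0, 0, 0, 0, 0.04], [0, 0, 0, 0, 0.04], [0, 0, 0, 0, 0.04], [0, 0, 0, 0, 0.04], [0, 0, -0.04, 0, 0.04], [0, 0, -0.075, 0, 0.04], [0.1, 0.02, -0.075, 0, 0.04], [0.19, 0.038, -0.075, 0, 0.04], [0.19, 0.038, -0.075, 0, 0.04], [0.19, 0.038, -0.075, 0, 0.04], [0.19, 0.038, -0.075, 0, 0.04], [0.19, 0.038, -0.075, 0, 0.04], [0.19, 0.038, -0.075, 0, 0.04], [0.19, 0.038, -0.075, 0, 0.04]]])

```text
time_s: 51.2
ee_pos: [644.7, 29.1, 183.2]
ee_rot: [180.0, 0.0, 87.2]
force: [0.6, -0.3, -0.8]
gripper_width: 39.6
```

```bash
python3 -c "
from h import *
to(590,-159,49,87.1)
wsave('w31')
im=cv2.imread('pics/w31.png'); cv2.imwrite('pics/w31d.png',cv2.resize(im[155:230,240:340],None,fx=8,fy=8,interpolation=cv2.INTER_CUBIC))
"
```

```text
to (590, -159, 49, 87.1) d[m] [-0.1906 -0.0454  0.1343] turn 0.06 | at [644.7  29.1 183.2] yaw 87.16 F [ 0.6 -0.3 -0.8] w 39.6 t 51.2
blue [ 257   27   50  142 6332] [282.5  96.5] [620.6 129.8  28. ]
```

View pics/w31d.png

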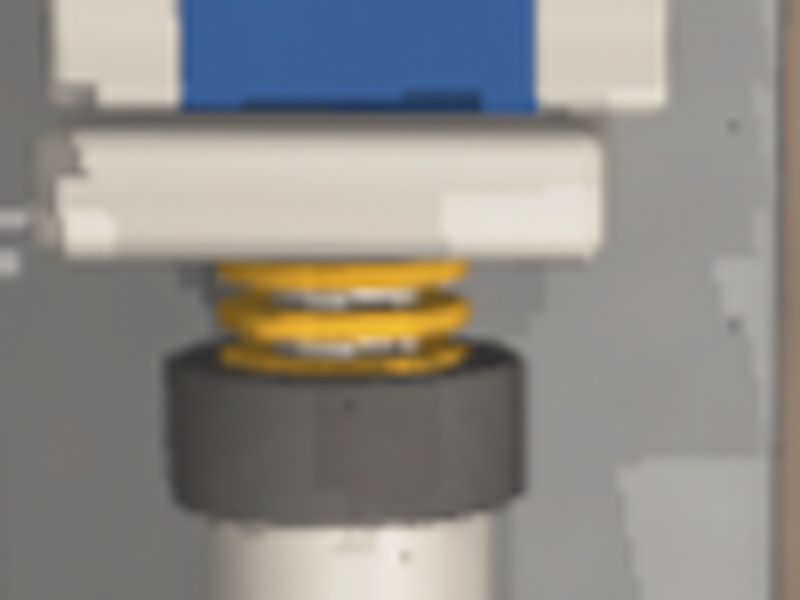

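```bash
python3 -c "
from h import *
p=json.load(open('w31.json'))
a=[pix2world(p,282,155+255/8,95)[1],pix2world(p,282,155+377/8,88.8)[1]]
print(a,a[0]-a[1])
to(520,150,330,100)"
```

```text
[np.float64(71.24898389902964), np.float64(60.99450103953642)] 10.254482859493216
to (520, 150, 330, 100) d[m] [ 0.115  -0.1305 -0.1469] turn -12.91 | at [644.5  28.5 183.2] yaw 87.09 F [-0.8 -0.7 -0.5] w 40.4 t 51.25
```

10.3 mm between pad back and collar: half compressed. Retreat and check the whole bench.

jog_arm(deltas=[[[0, 0, -0.04, 0, 0.06], [0, 0, -0.08, 0, 0.09], [0.05, -0.1, -0.14, 0, 0.09], [0.3, -0.26, -0.15, -40, 0.09], [0.3, -0.26, -0.15, -40, 0.09], [0.3, -0.26, -0.15, -40, 0.09], [0.3, -0.26, -0.15, -40, 0.09], [0.3, -0.26, -0.15, -40, 0.09], [0.3, -0.26, -0.15, -40, 0.09], [0.3, -0.26, -0.15, -40, 0.09], [0.3, -0.26, -0.15, -40, 0.09], [0.3, -0.26, -0.15, -40, 0.09], [0.3, -0.26, -0.15, -40, 0.09], [0.3, -0.26, -0.15, -40, 0.09], [0.3, -0.26, -0.15, -40, 0.09]]])

```text
time_s: 52.5
ee_pos: [400.5, 340.8, 333.0]
ee_rot: [180.0, 0.0, 127.1]
force: [-0.0, -0.1, -0.4]
gripper_width: 89.9
```

```bash
python3 -c "
from h import *
to(520,150,330,100); save('top','t40'); save('scene','s40')
im=cv2.imread('pics/s40.png'); cv2.imwrite('pics/s40c.png',cv2.resize(im[160:360,180:480],None,fx=2.6,fy=2.6,interpolation=cv2.INTER_CUBIC))
"
```

```text
to (520, 150, 330, 100) d[m] [-0.2243 -0.0196  0.0032] turn 27.06 | at [400.5 340.8 333. ] yaw 127.06 F [-0.  -0.1 -0.4] w 89.9 t 52.5
```

View pics/t40.png

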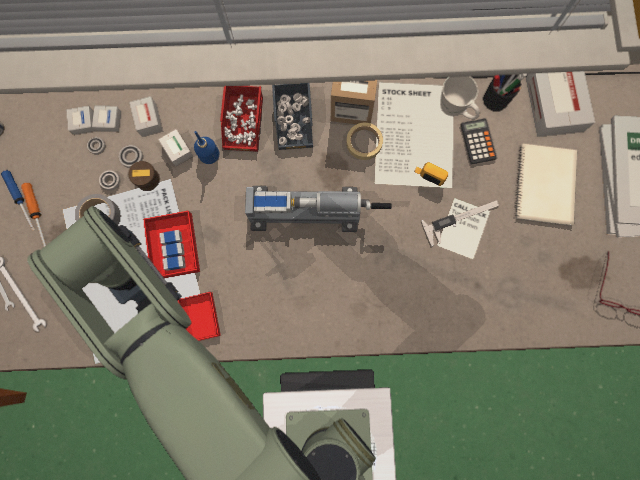

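View pics/s40c.png

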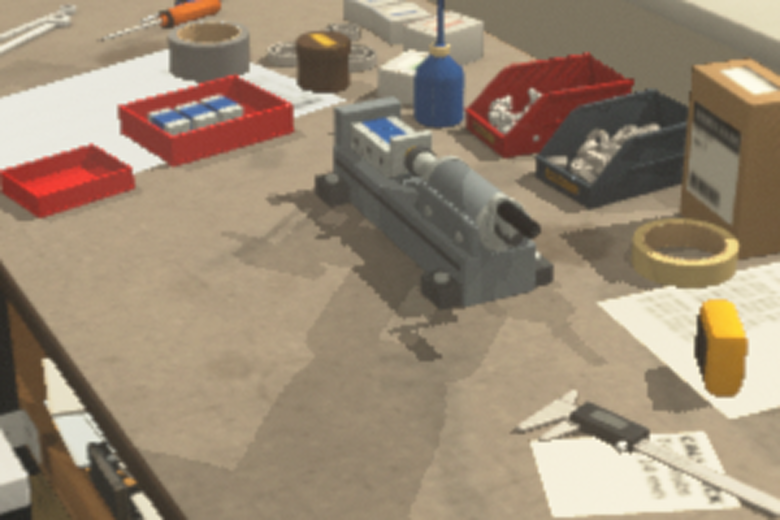

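```bash
python3 -c "
from h import *
print(env.job_done())"
```

```text
the job is handed in; nothing more can be done
None
```

The job is done and handed in at about 52 s of the 210 s allowed. I wound the clamp open to about 107 mm, weighed all six blanks and sorted them. Then I wound the pad onto the row and let go of the crank.

| Blanks | Measured weight | Where they are |
|---|---|---|
| 3 hollow | about 0.9–1.1 N | Flat in the 160 × 120 red tray |
| 3 solid | about 3.2–4.0 N | Side by side across the clamp's bed |

- **Spring:** after letting go, the last wrist picture put the pad's back 10.3 mm from the collar, about half compressed. My first stop left 12.0 mm, so I wound about 25° more. The same measurement on the free spring gave 20.1 mm against the stated 20.
- **Row:** the three solid blanks stand flush between the fixed jaw and the pad.
- **Bench:** the last top and scene pictures show the caliper, tape measure and smaller red tray unmoved, and no blank left on the bench. The gripper was clear, touching nothing.
- **Disagreements:** the network's own pad-to-collar reading at the 12.0 mm stop was inconsistent (candidates several centimetres apart). I relied on the picture edges, which agreed with the crank angle to about 0.4 mm. No other check failed. I saw no grip slip, and no blank was knocked aside.

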